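# Clear the torch bench of graphite paddles under a latched stop

### The job

Make the glass-bead torch bench safe by pressing the red mushroom stop until it latches down; then, with it latched, slide every graphite paddle lying on the bench blade first into a free bay of the slotted rack, fully home against the back. When all are put away, turn the mushroom clockwise as far as it goes, so that it comes back up; handle paddles only while the stop is latched, and leave the rod jar, bead dish and tool case where they are.

Things in the scene. Friction and masses are not known exactly. Their poses are not given: they have to be found in the camera images.
- rack: Fixed rack, light wood with blue lips, 82 deep (x), 334 wide (y), 32 high. Origin: centre of underside, on the bench. x: the way blades slide in (away from the robot), y left, z up. Four equal bays at y = -120, -40, 40, 120, each a channel 66 wide (14 thick walls), floor at z = 10, 16 high up to the lips, open at the mouth x = -41, inner face of back wall at x = 31 (72 deep).
- bay0 (a point): Middle of the mouth of bay 0 of the rack, at the height of the bay's floor (10 above the bench), at x = -41, y = -120 in the rack's frame. Any paddle may go in any bay. Lips 6 thick (tops 32 above the bench) overhang each side of the bay by 10, leaving a 46 gap: a blade cannot go in from above, only slid in at the mouth.
- bay1 (a point): Middle of the mouth of bay 1 of the rack, at the height of the bay's floor (10 above the bench), at x = -41, y = -40 in the rack's frame. Any paddle may go in any bay. Lips 6 thick (tops 32 above the bench) overhang each side of the bay by 10, leaving a 46 gap: a blade cannot go in from above, only slid in at the mouth.
- bay2 (a point): Middle of the mouth of bay 2 of the rack, at the height of the bay's floor (10 above the bench), at x = -41, y = 40 in the rack's frame. Any paddle may go in any bay. Lips 6 thick (tops 32 above the bench) overhang each side of the bay by 10, leaving a 46 gap: a blade cannot go in from above, only slid in at the mouth.
- bay3 (a point): Middle of the mouth of bay 3 of the rack, at the height of the bay's floor (10 above the bench), at x = -41, y = 120 in the rack's frame. Any paddle may go in any bay. Lips 6 thick (tops 32 above the bench) overhang each side of the bay by 10, leaving a 46 gap: a blade cannot go in from above, only slid in at the mouth.
- paddle_wood: Loose graphite paddle with brown wooden handle, about 125 g, flat on the bench; may be absent. Black blade 80 long (x 0 to 80), 60 wide (y), 10 thick; handle a straight bar (x -90 to 0), 20 wide (y), 26 high (z 0 to 26). Origin: underside, centre line, where blade meets handle; x towards the blade's leading edge, z up. Centre of mass 10 to 20 ahead of the origin.
- paddle_wood_tip (a point): Middle of the leading edge of that paddle's blade, at half thickness (x = 80, z = 5 in its frame). Grip the paddle from above across the handle, e.g. at x = -25; fully home, about 8 of the blade and the whole handle stay outside the mouth. Absent with the paddle.
- paddle_blue: Loose graphite paddle with blue handle, about 125 g, flat on the bench; may be absent. Black blade 80 long (x 0 to 80), 60 wide (y), 10 thick; handle a straight bar (x -90 to 0), 20 wide (y), 26 high (z 0 to 26). Origin: underside, centre line, where blade meets handle; x towards the blade's leading edge, z up. Centre of mass 10 to 20 ahead of the origin.
- paddle_blue_tip (a point): Middle of the leading edge of that paddle's blade, at half thickness (x = 80, z = 5 in its frame). Grip the paddle from above across the handle, e.g. at x = -25; fully home, about 8 of the blade and the whole handle stay outside the mouth. Absent with the paddle.
- paddle_orange: Loose graphite paddle with orange handle, about 125 g, flat on the bench; may be absent. Black blade 80 long (x 0 to 80), 60 wide (y), 10 thick; handle a straight bar (x -90 to 0), 20 wide (y), 26 high (z 0 to 26). Origin: underside, centre line, where blade meets handle; x towards the blade's leading edge, z up. Centre of mass 10 to 20 ahead of the origin.
- paddle_orange_tip (a point): Middle of the leading edge of that paddle's blade, at half thickness (x = 80, z = 5 in its frame). Grip the paddle from above across the handle, e.g. at x = -25; fully home, about 8 of the blade and the whole handle stay outside the mouth. Absent with the paddle.
- paddle_green: Loose graphite paddle with green handle, about 125 g, flat on the bench; may be absent. Black blade 80 long (x 0 to 80), 60 wide (y), 10 thick; handle a straight bar (x -90 to 0), 20 wide (y), 26 high (z 0 to 26). Origin: underside, centre line, where blade meets handle; x towards the blade's leading edge, z up. Centre of mass 10 to 20 ahead of the origin.
- paddle_green_tip (a point): Middle of the leading edge of that paddle's blade, at half thickness (x = 80, z = 5 in its frame). Grip the paddle from above across the handle, e.g. at x = -25; fully home, about 8 of the blade and the whole handle stay outside the mouth. Absent with the paddle.
- stop_base: Fixed yellow housing of the emergency stop, 70 x 70 x 45 high; origin at the centre of its underside on the bench.
- stop_top (a point): Centre of the top of the red mushroom head: 83 above the bench when up, 75 when latched down. The head is round, 44 in diameter and 26 high, with upright sides that can be gripped; below it is a 12 gap (4 when down) to the housing.
- stop (a joint): Depth of the mushroom head in m: 0 up (released), 0.008 fully down (latched). Pushing it down takes 4 to 5 N against a light spring and a stiff friction latch, which holds it at whatever depth it is left, so push it and turn it all the way to its end stops.
- stop_turn (a joint): Angle of the mushroom head in rad, tied to its depth by a spiral cam: 0 when up, about 1.05 when down. The head turns anticlockwise (seen from above) as it goes down, and turning it clockwise by about 1.05 rad (60 degrees) raises it evenly by 8 mm to the top; about 0.03 N m is needed. Let the hand rise with it; end stops at both ends.
- rod_jar: Glass jar of coloured glass rods, 84 diameter, 100 high, rods up to about 230; bystander, origin at the centre of its underside.
- bead_dish: White ceramic dish, 100 diameter, 30 high; bystander, origin at the centre of its underside.
- tool_case: Black tool case with yellow catches, 100 x 160 x 124 high with its handle; bystander, origin at the centre of its underside.
Mind the look-alikes: they are no part of the job. What is shaped like the paddle_green but purple is not meant.

How it is judged:
On the way, in this order (a step that is already met when the one before it is completed fails the run):
1. the mushroom stop is latched down (value of joint stop above 0.0065 m), for 0.2 s.
2. every paddle present is fully home in a bay of the rack while the stop is still latched down (x of each of paddle_wood_tip, paddle_blue_tip, paddle_orange_tip, paddle_green_tip in the frame of rack above 0.023 m and z of paddle_wood_tip in the frame of rack between 0.009 and 0.027 m and y of paddle_wood_tip in the frame of rack between -0.155 and 0.155 m and angle between the x axis of each of paddle_wood, paddle_blue, paddle_orange, paddle_green and the x axis of rack, either way round below 0.12 rad and z of paddle_blue_tip in the frame of rack between 0.009 and 0.027 m and y of paddle_blue_tip in the frame of rack between -0.155 and 0.155 m and z of paddle_orange_tip in the frame of rack between 0.009 and 0.027 m and y of paddle_orange_tip in the frame of rack between -0.155 and 0.155 m and z of paddle_green_tip in the frame of rack between 0.009 and 0.027 m and y of paddle_green_tip in the frame of rack between -0.155 and 0.155 m and value of joint stop above 0.0065 m), for 0.2 s.
At the end, for the whole second after the job is handed in: Every paddle present lies in a bay of the rack, its leading edge within 8 mm of the bay's back wall, in line with the bay within 0.12 rad, for the whole second; the mushroom stop is up (less than 2 mm down) (x of each of paddle_wood_tip, paddle_blue_tip, paddle_orange_tip, paddle_green_tip in the frame of rack above 0.023 m and z of paddle_wood_tip in the frame of rack between 0.009 and 0.027 m and y of paddle_wood_tip in the frame of rack between -0.155 and 0.155 m and angle between the x axis of each of paddle_wood, paddle_blue, paddle_orange, paddle_green and the x axis of rack, either way round below 0.12 rad and z of paddle_blue_tip in the frame of rack between 0.009 and 0.027 m and y of paddle_blue_tip in the frame of rack between -0.155 and 0.155 m and z of paddle_orange_tip in the frame of rack between 0.009 and 0.027 m and y of paddle_orange_tip in the frame of rack between -0.155 and 0.155 m and z of paddle_green_tip in the frame of rack between 0.009 and 0.027 m and y of paddle_green_tip in the frame of rack between -0.155 and 0.155 m and value of joint stop below 0.002 m); the robot touches nothing.
It fails at once if a paddle is handled while the stop is not latched down (value of joint stop below 0.004 m and (contact force between the fingers and paddle_wood above 1 N or contact force between the fingers and paddle_blue above 1 N or contact force between the fingers and paddle_orange above 1 N or contact force between the fingers and paddle_green above 1 N)).
It fails at once if the rod jar, bead dish or tool case is displaced by more than 30 mm or the jar tips over (distance of any of rod_jar, bead_dish, tool_case from where it was at the start of the episode above 0.03 m or angle between rod_jar's own z axis and vertical above 0.4 rad).
Of paddle_wood, paddle_blue, paddle_orange, paddle_green only 3 to 4 are there at a start; the rules pass over those that are not, and their reading is None.
At some moment in a run one of paddle_wood, paddle_blue, paddle_orange, paddle_green may be knocked a few centimetres aside while the robot is not near it.
Once in a run the grip may slacken for a moment while it holds something.
It also fails if it takes over 210 s, if anything falls off the work surface, if the arm or the gripper's body presses on something with over 40 N, if the wrist force passes 120 N, or if a joint passes its speed limit or range.

### The arm

A 6-joint arm with a two-finger parallel gripper is mounted at the origin on the work surface. World frame = base frame: x ahead of the robot, y to its left, z up, the work surface at z = 0. Lengths are in m, angles in rad, forces in N, time in s.
With the tool pointing down it reaches from about 0.425 to 0.95 m from the base axis. Payload 3.5 kg.
Tool frame: the origin (TCP) lies midway between the tips of the shut fingers; the grasp point (between the pads) lies 19 mm behind it; z points along the fingers, x is the direction in which the jaws open and shut, and the axes are right-handed (so a half turn about z gives the same grasp; the last joint's range is limited). The gripper opens to 85 mm and grips with 20 to 120 N. Pads are 22 mm wide; open, the fingers measure 114 mm over their backs; the gripper's body (76 mm by 85 mm) begins 54 mm behind the grasp point. The pads swing forward as they close: fully open they stand 13 mm farther back than shut.
Start: joints at [0.969, 0.286, 1.577, -0, 1.279, -0.15], TCP at [0.295, 0.607, 0.231] pointing down, gripper open.
Joint ranges: [-2.77, 2.77], [-0.9, 2.22], [0.21, 2.48], [-1.53, 4.67], [0.24, 2.81], [-2.84, 2.84]. Speed limits (rad/s): [2.79, 2.79, 3.14, 3.14, 3.14, 3.14].

### API

Orientations are given as a unit quaternion [x, y, z, w].
In Python, from plant import readout, optics, ctrl gives the robot as it stands. The module is installed in compiled form; this text tells all that it offers.
- The arm moves only by the shell command python3 -m crank 'ROWS' [OPENING] [FORCE]. ROWS is text: rows parted by semicolons, each of 6 numbers parted by spaces: the shift along the tool's x, y, z in mm, then the turn, a rotation vector about the tool's x, y, z in rad. In form: dx dy dz ax ay az; .... A call has 1 to 5 rows; each row shifts and turns the commanded pose from where the row before left it, along the tool's axes as they then stand; what a row does not reach is not made up. A row lasts 1/8 s, in which the tool goes at most 62.5 mm and 10.7 degrees, less where a joint would pass 70% of its speed; a pose out of reach is approached as far as the arm can. A call is refused whole if a number of a shift passes 62.5 or a number of a turn 0.188, either way. A call with a gripper value outside its range is refused whole. OPENING is the opening, from -1 (shut) to 1 (fully open), set as the call begins (- or left out, the last holds). The fingers move at their own pace and stop on an object; FORCE is the grip in N (left out, the last holds). Time passes only in rows, so rows that do not move let the fingers close. It gives the time, the measured TCP pose, the force and the opening at its end, in the units of the state.
- readout.get_state(): the state, without advancing time (a new reading comes with each control period).
- optics.read_camera(name): name is "side" or "top" or "wrist"; returns the picture (420x560x3 uint8, red, green, blue); there is no depth.
- optics.calibration(name): a dict with "mtx" (3x3 intrinsics, pixels), "rvec" (rotation vector, rad) and "tvec" (3), from world to camera coordinates, as OpenCV has them; the wrist camera has in their place "tool_from_camera" (4x4, takes a point from camera to tool coordinates, whose origin is the TCP and whose axes are the tool frame's). Camera axes: x right, y down, z forward; pixel columns grow to the right and rows downward; lengths in m; the calibration is good to about 2 mm. A picture is of the moment at which its call begins: read the wrist's pose just before it. calibration takes no time and is no camera call.
- ctrl.sign_off(): hands the job in, once; it reports no verdict.
Trained networks look in the newest picture that a camera, given by its name, has taken for a name from the list of things; names that differ only in an ending like _2 or _b are one class to them, and where a whole thing is asked for, a point or a joint stands for the part that bears it (a point fixed in the world has none). Each returns a list of dicts, best first, with "p" (0 to 1); they miss things now and then, are a little off and sometimes report something else, mostly with a low value. They report only what shows in the picture. A call takes as long as a camera call. They do not tell look-alikes from the thing itself.
- optics.recognise(camera, thing): "xy" ([column, row] as shares, 0 to 1, of the picture: columns of its width, rows of its height, amid what is visible of it).
The state is a dict: "time": time; "qpos": joint angles; "dq": joint speeds; "joint_efforts": joint torques, N m; "eef_pos": TCP position; "tcp_rot": TCP orientation; "contact_force": force on the tool from outside, world axes, zero at the start; "wrist_torque": the same for the moment, N m; "opening": opening from 0.0 (shut) to 1.0 (fully open).
Only numpy, scipy, OpenCV 4.12 (cv2) and the standard library are available. Lean on these libraries where they do the work, as an engineer would, in place of code of your own. Each camera call takes 0.05 s, during which the arm holds its last target.

## Working session

There is one attempt and no reset: what is moved stays moved. The work goes in short steps, Python scripts to look and compute and a shell command to move; the robot and the scene stay as the last step left them, time stands still between calls to the robot, and variables do not carry over. Pictures are saved under pics/ and viewed, and the job is handed in when it is done.

```bash
ls; mkdir -p pics; python3 - <<'E'
from plant import readout, optics
import cv2
print(readout.get_state())
for n in ["top","side","wrist"]:
    im=optics.read_camera(n); cv2.imwrite(f"pics/{n}0.png",im[:,:,::-1])
    print(n,optics.calibration(n))
E
```

```text
pics
{'time': 0.0, 'qpos': array([ 9.68973574e-01,  2.87157166e-01,  1.57818824e+00,  3.91263989e-05,
        1.27860553e+00, -1.49985080e-01]), 'dq': array([ 0.00053328,  0.00088813, -0.00128351,  0.00022383,  0.00031938,
       -0.00056878]), 'joint_efforts': array([-4.26019342e-04, -4.05980015e+01, -2.92628378e+01, -1.26351761e-04,
        5.71697048e-03,  4.25025945e-06]), 'eef_pos': array([0.29429516, 0.60673108, 0.22994676]), 'tcp_rot': array([ 8.47533984e-01,  5.30739820e-01, -1.08910816e-03,  4.52290420e-04]), 'contact_force': array([ 0.1275676 , -0.96837087,  0.6558603 ]), 'wrist_torque': array([-0.03392428, -0.0016664 ,  0.01197687]), 'opening': 1.0033109293370475}
top {'mtx': array([[531.39144955,   0.        , 270.60058346],
       [  0.        , 531.39144955, 210.21961401],
       [  0.        ,   0.        ,   1.        ]]), 'rvec': array([ 2.14127779, -2.13682404,  0.17501012]), 'tvec': array([-0.06557432,  0.5186473 ,  1.44919782])}
side {'mtx': array([[489.07892275,   0.        , 273.56328367],
       [  0.        , 489.07892275, 210.10659259],
       [  0.        ,   0.        ,   1.        ]]), 'rvec': array([ 2.27255707, -0.07933292,  0.01142785]), 'tvec': array([-0.53109352,  0.06060076,  1.44310241])}
wrist {'mtx': array([[304.69127763,   0.        , 281.06894258],
       [  0.        , 304.69127763, 209.14020234],
       [  0.        ,   0.        ,   1.        ]]), 'tool_from_camera': array([[ 9.99999718e-01, -5.12879104e-04,  5.48270016e-04,
         5.35949663e-04],
       [ 3.24162890e-04,  9.53667726e-01,  3.00861702e-01,
        -7.87378708e-02],
       [-6.77173100e-04, -3.00861440e-01,  9.53667623e-01,
        -1.42106077e-01],
       [ 0.00000000e+00,  0.00000000e+00,  0.00000000e+00,
         1.00000000e+00]])}
```

View pics/top0.png

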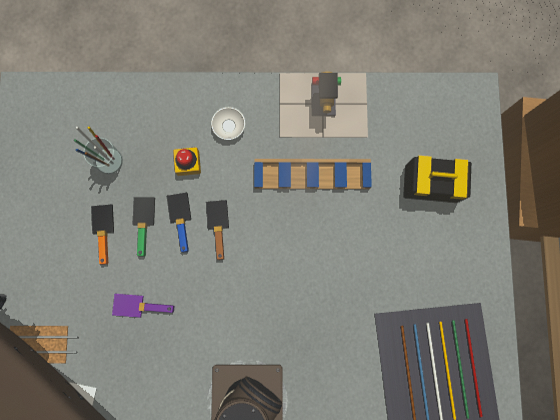

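View pics/side0.png

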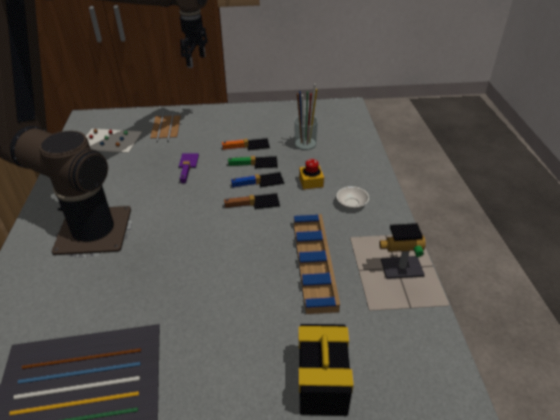

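View pics/wrist0.png

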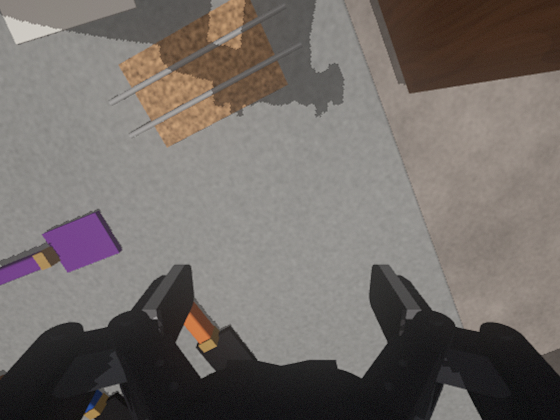

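The top picture shows four paddles: orange (102,235), green (141,225), blue (181,222) and wood (217,228). The purple look-alike is at (140,306), the stop at (186,160), the rack at (312,176), the jar at (105,160) and the dish at (228,124). Next I'll measure them.

```bash
cat > h.py <<'E'
import numpy as np, cv2
from scipy.spatial.transform import Rotation as R
from plant import readout, optics
def cam(name, st=None):
    c=optics.calibration(name)
    if name=="wrist":
        T=np.eye(4); T[:3,:3]=R.from_quat(st["tcp_rot"]).as_matrix(); T[:3,3]=st["eef_pos"]
        return c["mtx"], T@c["tool_from_camera"]
    W=np.eye(4); W[:3,:3]=cv2.Rodrigues(np.array(c["rvec"]))[0]; W[:3,3]=c["tvec"]
    return c["mtx"], np.linalg.inv(W)
def back(px,z,name,st=None):
    K,T=cam(name,st); px=np.atleast_2d(px).astype(float)
    d=np.c_[px,np.ones(len(px))]@np.linalg.inv(K).T@T[:3,:3].T
    o=T[:3,3]; return o+d*((z-o[2])/d[:,2])[:,None]
def proj(P,name,st=None):
    K,T=cam(name,st); P=np.atleast_2d(P).astype(float)
    W=np.linalg.inv(T); p=(P@W[:3,:3].T+W[:3,3])@K.T; return p[:,:2]/p[:,2:]
def shot(name,fn=None):
    st=readout.get_state(); im=optics.read_camera(name)
    if fn: cv2.imwrite("pics/"+fn,im[:,:,::-1])
    return im,st
HUE={"orange":(5,16),"green":(45,85),"blue":(100,125)}
E
python3 - <<'E'
from h import *
im,st=shot("top","top1.png"); im2,_=shot("side","side1.png")
for n in ["paddle_wood","paddle_wood_tip","paddle_blue","paddle_blue_tip","paddle_orange","paddle_orange_tip","paddle_green","paddle_green_tip","stop_top","stop_base","rack","bay0","bay1","bay2","bay3","rod_jar","bead_dish","tool_case"]:
  for c in ["top","side"]:
    for r in optics.recognise(c,n)[:2]:
        px=np.array(r["xy"])*[560,420]
        z={"stop_top":.083}.get(n,.005 if "tip" in n else .01)
        print(n,c,round(r["p"],2),px.round(1),back(px,z,c)[0].round(3))
big=cv2.resize(im[140:330,80:390],None,fx=2.5,fy=2.5,interpolation=cv2.INTER_CUBIC)
cv2.imwrite("pics/crop1.png",big[:,:,::-1])
print(readout.get_state()["time"])
E
```

```text
paddle_wood top 0.69 [219.3 222.5] [0.488 0.082 0.01 ]
paddle_wood side 0.9 [259.7 202.4] [0.494 0.078 0.01 ]
paddle_wood_tip top 0.9 [217.4 220.9] [0.493 0.088 0.005]
paddle_wood_tip side 0.9 [254.9 205.4] [0.479 0.071 0.005]
paddle_blue top 0.86 [178.7 213.5] [0.514 0.198 0.01 ]
paddle_blue top 0.32 [228.6 125.1] [0.777 0.059 0.01 ]
paddle_blue side 0.88 [261.  181.2] [0.503 0.187 0.01 ]
paddle_blue_tip top 0.89 [181.2 214.7] [0.511 0.192 0.005]
paddle_blue_tip side 0.58 [260.6 179.2] [0.502 0.204 0.005]
paddle_orange top 0.82 [101.3 224.2] [0.482 0.418 0.01 ]
paddle_orange side 0.69 [246.7 146.6] [0.46  0.398 0.01 ]
paddle_orange_tip top 0.81 [100.6 222.9] [0.487 0.422 0.005]
paddle_orange_tip side 0.75 [248.3 142.9] [0.466 0.43  0.005]
paddle_orange_tip side 0.2 [311.1 176.3] [0.669 0.206 0.005]
paddle_green top 0.76 [133.8 308.9] [0.245 0.315 0.01 ]
paddle_green top 0.68 [138.8 215.8] [0.507 0.312 0.01 ]
paddle_green side 0.7 [256.7 163.2] [0.492 0.29  0.01 ]
paddle_green side 0.69 [185.2 162.2] [0.246 0.318 0.01 ]
paddle_green_tip top 0.95 [130. 308.] [0.247 0.327 0.005]
paddle
[... 935 characters left out ...]
0.213  0.01 ]
bay2 side 0.42 [350.2 197.5] [0.777 0.079 0.01 ]
bay3 top 0.97 [312.4 173.6] [ 0.632 -0.186  0.01 ]
bay3 side 0.71 [315.9 269.2] [ 0.632 -0.213  0.01 ]
bay3 side 0.42 [350.2 197.5] [0.777 0.079 0.01 ]
rod_jar top 0.97 [101.9 154.4] [0.688 0.427 0.01 ]
rod_jar top 0.35 [183.4 154.9] [0.687 0.19  0.01 ]
rod_jar side 0.75 [305.1 127.2] [0.683 0.512 0.01 ]
bead_dish top 0.64 [230.2 125. ] [0.778 0.055 0.01 ]
bead_dish side 0.93 [350.7 196.7] [0.779 0.082 0.01 ]
bead_dish side 0.44 [259.8 180.4] [0.499 0.192 0.01 ]
tool_case top 0.61 [433.8 175.3] [ 0.628 -0.538  0.01 ]
tool_case side 0.65 [257.8 202.6] [0.488 0.078 0.01 ]
tool_case side 0.6 [315.7 267.8] [ 0.632 -0.208  0.01 ]
2.05
```

View pics/crop1.png

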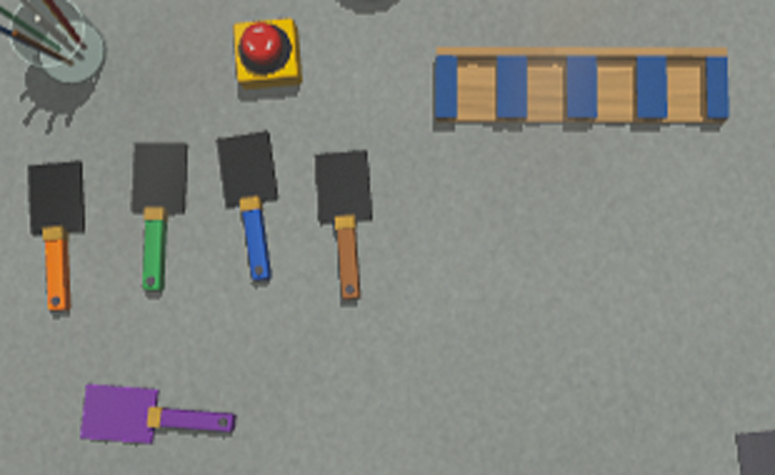

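```bash
cat > meas.py <<'E'
from h import *
def handle_mask(im,name):
    hsv=cv2.cvtColor(im,cv2.COLOR_RGB2HSV); h,s,v=cv2.split(hsv)
    lim={"orange":((7,15),(200,255),(150,256)),"wood":((5,14),(100,200),(60,185)),"green":((50,85),(120,256),(50,256)),"blue":((105,125),(120,256),(60,256))}[name]
    m=np.ones(h.shape,bool)
    for a,(lo,hi) in zip((h,s,v),lim): m&=(a>=lo)&(a<=hi)
    return m.astype(np.uint8)
def top_paddle(im,name,near,rad=60):
    """near: pixel near the paddle"""
    hsv=cv2.cvtColor(im,cv2.COLOR_RGB2HSV)
    yy,xx=np.mgrid[:420,:560]; w=(np.hypot(xx-near[0],yy-near[1])<rad)
    hm=handle_mask(im,name)*w
    n,l,s,c=cv2.connectedComponentsWithStats(hm.astype(np.uint8)); k=1+np.argmax(s[1:,4])
    hp=np.argwhere(l==k)[:,::-1]
    bm=((hsv[...,2]<75)&(hsv[...,1]<80)&w).astype(np.uint8); bm=cv2.morphologyEx(bm,cv2.MORPH_OPEN,np.ones((5,5),np.uint8))
    n,l,s,c=cv2.connectedComponentsWithStats(bm)
    best=None
    for i in range(1,n):
        if 250<s[i,4]<1200:
            d=np.hypot(*(c[i]-hp.mean(0)))
            if best is None or d<best[0]: best=(d,i)
    bp=np.argwhere(l==best[1])[:,::-1]
    hw=back(hp,.026,"top")[:,:2]; bw=back(bp,.010,"top")[:,:2]
    # blade rect in world
    rect=cv2.minAreaRect((bw*1000).astype(np.float32))
    bc=bw.mean(0); hc=hw.mean(0); 
    ax=bc-hc; yaw=np.arctan2(ax[1],ax[0])
    # handle axis by fitLine
    f=cv2.fitLine((hw*1000).astype(np.float32),cv2.DIST_L2,0,.01,.01).ravel(); hy=np.arctan2(f[1],f[0]); hy=(hy-yaw+np.pi/2)%np.pi-np.pi/2+yaw
    d=(np.deg2rad(rect[2])-yaw+np.pi/4)%(np.pi/2)-np.pi/4
    return dict(bc=bc,hc=hc,yaw=yaw,hyaw=hy,byaw=yaw+d,size=rect[1],rc=np.array(rect[0])/1000,nh=len(hp),nb=len(bp),hl=(hw@(ax/np.hypot(*ax))).ptp() if hasattr(hw,'ptp') else np.ptp(hw@(ax/np.hypot(*ax))))
E
python3 - <<'E'
from meas import *
im=cv2.imread("pics/top1.png")[:,:,::-1].copy()
for n,p in dict(orange=(102,235),green=(141,225),blue=(181,222),wood=(217,228)).items():
    r=top_paddle(im,n,p,45); o=r["rc"]-.04*np.array([np.cos(r["yaw"]),np.sin(r["yaw"])])
    print(n,{k:np.round(v,3) for k,v in r.items()},"origin",o.round(3))
hsv=cv2.cvtColor(im,cv2.COLOR_RGB2HSV); 
m=np.zeros((420,560),np.uint8); m[150:200,245:380]=((hsv[...,0]>100)&(hsv[...,0]<125)&(hsv[...,1]>120))[150:200,245:380]
n,l,s,c=cv2.connectedComponentsWithStats(m)
pts=np.argwhere(m)[:,::-1]
w=back(pts,.032,"top")[:,:2]; r=cv2.minAreaRect((w*1000).astype(np.float32)); print("lips rect",r)
for i in range(1,n): print(s[i],back(c[i],.032,"top")[0].round(4))
m=np.zeros((420,560),np.uint8);m[145:180,170:205]=(((hsv[...,0]<8)|(hsv[...,0]>172))&(hsv[...,1]>140)&(hsv[...,2]>60))[145:180,170:205]
pts=np.argwhere(m)[:,::-1]; print("red",pts.mean(0),back(pts.mean(0),.083,"top"),pts.min(0),pts.max(0))
m=np.zeros((420,560),np.uint8);m[145:185,165:210]=((abs(hsv[...,0].astype(int)-25)<6)&(hsv[...,1]>140)&(hsv[...,2]>100))[145:185,165:210]
pts=np.argwhere(m)[:,::-1]; w=back(pts,.045,"top")[:,:2]; print("base",cv2.minAreaRect((w*1000).astype(np.float32)))
E
```

```text
orange {'bc': array([0.5  , 0.416]), 'hc': array([0.412, 0.408]), 'yaw': np.float64(0.085), 'hyaw': np.float64(0.1), 'byaw': np.float64(0.055), 'size': array([79.547, 59.784]), 'rc': array([0.498, 0.416]), 'nh': np.int64(145), 'nb': np.int64(551), 'hl': np.float64(0.076)} origin [0.458 0.412]
green {'bc': array([0.516, 0.288]), 'hc': array([0.434, 0.3  ]), 'yaw': np.float64(-0.143), 'hyaw': np.float64(0.002), 'byaw': np.float64(-0.045), 'size': array([47.57 , 76.154]), 'rc': array([0.522, 0.293]), 'nh': np.int64(162), 'nb': np.int64(309), 'hl': np.float64(0.077)} origin [0.482 0.299]
blue {'bc': array([0.535, 0.199]), 'hc': array([0.445, 0.184]), 'yaw': np.float64(0.165), 'hyaw': np.float64(0.178), 'byaw': np.float64(0.166), 'size': array([78.689, 59.006]), 'rc': array([0.532, 0.199]), 'nh': np.int64(196), 'nb': np.int64(518), 'hl': np.float64(0.078)} origin [0.493 0.193]
wood {'bc': array([0.513, 0.089]), 'hc': array([0.424, 0.08 ]), 'yaw': np.float64(0.093), 'hyaw': np.float64(0.109), 'byaw': np.float64(0.021), 'size': array([77.972, 57.289]), 'rc': array([0.511, 0.089]), 'nh': np.int64(180), 'nb': np.int64(521), 'hl': np.float64(0.077)} origin [0.472 0.085]
lips rect ((624.1295166015625, -183.12551879882812), (67.30513763427734, 332.4845275878906), 0.14117297530174255)
[254 163   9  24 180] [ 0.6233 -0.028   0.032 ]
[279 163  11  24 219] [ 0.6245 -0.1008  0.032 ]
[316 163   2   2   3] [ 0.6568 -0.1963  0.032 ]
[335 163  12  24 271] [ 0.6236 -0.263   0.032 ]
[363 163   8  24 192] [ 0.6244 -0.3383  0.032 ]
[289 167   1   2   2] [ 0.6444 -0.117   0.032 ]
[310 166   9  21  59] [ 0.6094 -0.1919  0.032 ]
[308 185   1   1   1] [ 0.5934 -0.1709  0.032 ]
red [183.89506173 156.41975309] [[0.66259758 0.17618908 0.083     ]] [177 149] [191 164]
base ((662.0794067382812, 175.10438537597656), (71.46006774902344, 72.14369201660156), 6.066981315612793)
```

Estimates: stop at (0.6625, 0.1755); rack centre at about (0.629, -0.1825) with yaw about 0, and all bays free. The next moves turn the tool to a yaw of 90°, shut the fingers and go above the stop.

```bash
cat > go.py <<'E'
import sys
from h import *
def rel(x,y,z,yaw_deg):
    st=readout.get_state(); Rm=R.from_quat(st["tcp_rot"]).as_matrix()
    d=Rm.T@(np.array([x,y,z])-st["eef_pos"])*1000
    c,s=np.cos(np.deg2rad(yaw_deg)),np.sin(np.deg2rad(yaw_deg))
    Rt=np.array([[c,s,0],[s,-c,0],[0,0,-1]]).T if 0 else np.array([[c,s,0],[s,-c,0],[0,0,-1.]])
    rv=R.from_matrix(Rm.T@Rt).as_rotvec()
    print("t",round(st["time"],2),"pos",st["eef_pos"].round(4),"q",st["qpos"].round(2),"F",st["contact_force"].round(1),"open",round(st["opening"],3))
    print("d_tool(now) mm",d.round(1),"turn",rv.round(3), "d in target frame",(Rt.T@(np.array([x,y,z])-st["eef_pos"])*1000).round(1))
if __name__=="__main__": rel(*map(float,sys.argv[1:]))
E
python3 -m crank '0 0 0 0 0 -0.15; 0 0 0 0 0 -0.15; 0 0 0 0 0 -0.152; -43 37 0 0 0 0; -43 37 0 0 0 0' -1 40
python3 -m crank '-43 37 0 0 0 0; -43 37 0 0 0 0; -43 37 0 0 0 0; -43 37 0 0 0 0; -43 37 0 0 0 0'
python3 -m crank '-43 37 0 0 0 0; -43 37 0 0 0 0; -43 37 0 0 0 0; 0 0 40 0 0 0; 0 0 0 0 0 0'
python3 go.py 0.6625 0.1755 0.11 90
```

```text
time: 2.68
eef_pos: [0.369, 0.5207, 0.2313]
tcp_rot: [0.706, 0.708, 0.0, 0.0]
contact_force: [-0.2, -0.1, 0.2]
opening: 0.003
time: 3.3
eef_pos: [0.5548, 0.3048, 0.2316]
tcp_rot: [0.707, 0.707, 0.0, 0.0]
contact_force: [-0.6, 0.0, -0.9]
opening: 0.002
time: 3.92
eef_pos: [0.6625, 0.1763, 0.1867]
tcp_rot: [0.707, 0.707, -0.003, -0.003]
contact_force: [-0.3, -0.3, -0.1]
opening: 0.001
t 3.92 pos [0.6625 0.1763 0.1867] q [ 0.11  0.35  1.58  0.    1.22 -1.46] F [-0.3 -0.3 -0.1] open 0.001
d_tool(now) mm [-0.7  0.6 76.7] turn [-0.009  0.001 -0.001] d in target frame [-0.8 -0.  76.7]
```

```bash
python3 - <<'E'
from h import *
im,st=shot("wrist","w1.png")
for r in optics.recognise("wrist","stop_top")[:2]:
    px=np.array(r["xy"])*[560,420]; print(r["p"],px,back(px,.07,"wrist",st))
hsv=cv2.cvtColor(im,cv2.COLOR_RGB2HSV)
m=(((hsv[...,0]<8)|(hsv[...,0]>172))&(hsv[...,1]>140)&(hsv[...,2]>60)).astype(np.uint8)
pts=np.argwhere(m)[:,::-1]; print(len(pts),pts.mean(0),back(pts.mean(0),.075,"wrist",st))
print(proj([[.6625,.1755,.083]],"wrist",st))
E
```

```text
0.85 [280.504 211.092] [[0.6667371  0.17709651 0.07      ]]
0.63 [410.704  45.192] [[0.53394816 0.27691516 0.07      ]]
1734 [283.23471742 208.70703576] [[0.66299249 0.17949718 0.075     ]]
[[278.58247616 210.90810516]]
```

View pics/w1.png

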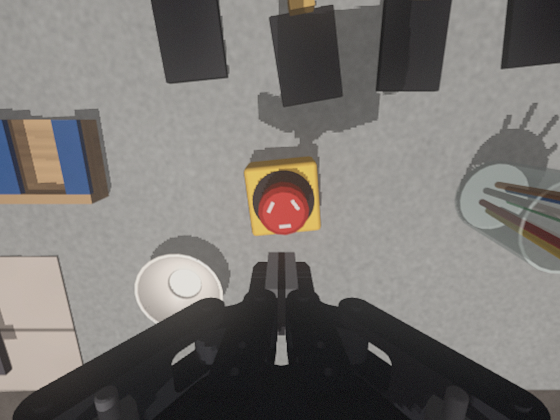

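Wrist picture: the red head is at (283,210), which matches the estimate within 3 mm. Now pressing it.

```bash
python3 -m crank '1 1 40 0 0 0; 0 0 40 0 0 0; 0 0 10 0 0 0; 0 0 6 0 0 0; 0 0 4 0 0 0'
python3 -m crank '0 0 3 0 0 0; 0 0 3 0 0 0; 0 0 3 0 0 0; 0 0 3 0 0 0; 0 0 1 0 0 0'
python3 go.py 0.6635 0.177 0.073 90
```

```text
time: 4.65
eef_pos: [0.6672, 0.1788, 0.0937]
tcp_rot: [0.707, 0.707, 0.002, 0.001]
contact_force: [-0.4, -0.7, 0.4]
opening: -0.002
time: 5.28
eef_pos: [0.6672, 0.1786, 0.0808]
tcp_rot: [0.707, 0.707, 0.001, 0.001]
contact_force: [-1.2, 0.8, 7.8]
opening: 0.001
t 5.28 pos [0.6672 0.1786 0.0808] q [ 0.11  0.46  1.63  0.    1.04 -1.46] F [-1.2  0.8  7.8] open 0.001
d_tool(now) mm [-1.6 -3.7  7.8] turn [ 0.003 -0.001  0.   ] d in target frame [-1.6 -3.7  7.8]
```

```bash
python3 -m crank '0 0 2 0 0 0; 0 0 2 0 0 0; 0 0 2 0 0 0; 0 0 2 0 0 0; 0 0 0 0 0 0'
python3 go.py 0.6635 0.177 0.073 90
```

```text
time: 5.9
eef_pos: [0.6682, 0.1788, 0.0748]
tcp_rot: [0.707, 0.707, 0.002, 0.002]
contact_force: [-2.6, 0.4, 12.0]
opening: 0.002
t 5.9 pos [0.6682 0.1788 0.0748] q [ 0.12  0.47  1.64  0.    1.03 -1.46] F [-2.6  0.4 12. ] open 0.002
d_tool(now) mm [-1.8 -4.7  1.8] turn [ 0.006 -0.001  0.   ] d in target frame [-1.8 -4.7  1.8]
```

```bash
python3 -m crank '0 0 2 0 0 0; 0 0 2 0 0 0; 0 0 0 0 0 0'
python3 go.py 0.6635 0.177 0.073 90
```

```text
time: 6.28
eef_pos: [0.6686, 0.1789, 0.0746]
tcp_rot: [0.707, 0.707, 0.002, 0.002]
contact_force: [-8.6, -1.3, 23.6]
opening: -0.001
t 6.28 pos [0.6686 0.1789 0.0746] q [ 0.12  0.47  1.63 -0.    1.03 -1.46] F [-8.6 -1.3 23.6] open -0.001
d_tool(now) mm [-1.9 -5.1  1.6] turn [ 0.006 -0.001  0.001] d in target frame [-1.9 -5.1  1.6]
```

The head is down: position held at 0.0746 while the force rose to 24 N, so it's on the end stop. Retreat, check with the cameras, then head for the wood paddle.

```bash
python3 -m crank '0 0 -30 0 0 0; 0 0 -50 0 0 0; 0 0 -50 0 0 0; -40 -45 0 0 0 0; 0 0 0 0 0 0' 1
python3 - <<'E'
from h import *
im,st=shot("wrist","w2.png"); im,st=shot("top","top2.png")
E
python3 go.py 0.452 0.083 0.12 94
```

```text
time: 6.9
eef_pos: [0.6173, 0.1368, 0.1949]
tcp_rot: [0.708, 0.707, -0.002, -0.001]
contact_force: [-0.0, -0.4, -0.5]
opening: 0.998
t 7.0 pos [0.6205 0.1381 0.1963] q [ 0.06  0.23  1.71  0.    1.2  -1.51] F [0.4 0.6 0.1] open 1.002
d_tool(now) mm [ -55.2 -168.5   76.2] turn [ 0.   -0.   -0.07] d in target frame [ -43.2 -172.    76.3]
```

View pics/w2.png

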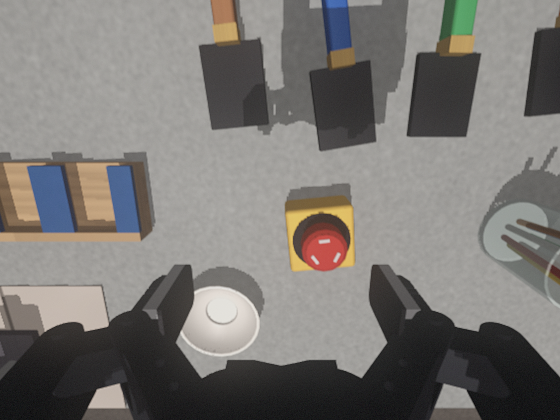

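View pics/top2.png

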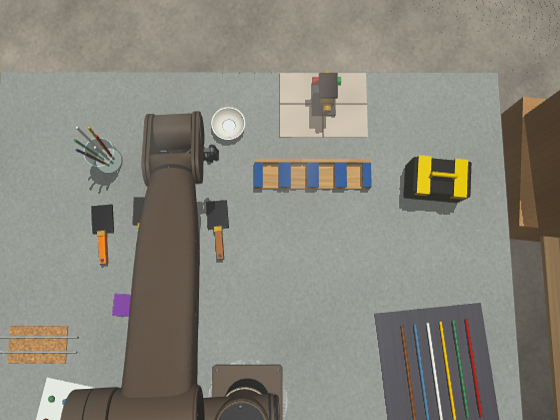

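The mushroom's marks have turned by about 60°, so it is latched. I'll turn the hand half round, so the wrist camera looks over the blades towards the rack.

```bash
python3 -m crank '0 0 0 0 0 0.186; 0 0 0 0 0 0.186; 0 0 0 0 0 0.186; 0 0 0 0 0 0.186; 0 0 0 0 0 0.186'
python3 -m crank '0 0 0 0 0 0.186; 0 0 0 0 0 0.186; 0 0 0 0 0 0.186; 0 0 0 0 0 0.186; 0 0 0 0 0 0.186'
python3 -m crank '0 0 0 0 0 0.186; 0 0 0 0 0 0.186; 0 0 0 0 0 0.186; 0 0 0 0 0 0.186; 0 0 0 0 0 0.186'
python3 -m crank '0 0 0 0 0 0.186; 0 0 0 0 0 0.06; 0 0 0 0 0 0'
python3 go.py 0.452 0.083 0.16 -84.3
```

```text
time: 7.62
eef_pos: [0.6222, 0.1391, 0.1965]
tcp_rot: [0.95, 0.312, 0.001, 0.0]
contact_force: [-0.5, 0.4, 0.3]
opening: 1.004
time: 8.25
eef_pos: [0.6222, 0.1391, 0.1965]
tcp_rot: [0.989, -0.147, 0.001, -0.0]
contact_force: [0.3, -0.5, 0.6]
opening: 0.994
time: 8.88
eef_pos: [0.6222, 0.1391, 0.1966]
tcp_rot: [0.818, -0.575, 0.0, -0.001]
contact_force: [-1.0, -0.0, -0.4]
opening: 1.001
time: 9.25
eef_pos: [0.6219, 0.1389, 0.1965]
tcp_rot: [0.744, -0.668, 0.0, -0.0]
contact_force: [1.1, -0.2, -0.3]
opening: 1.003
t 9.25 pos [0.6219 0.1389 0.1965] q [0.06 0.23 1.71 0.   1.2  1.52] F [ 1.1 -0.2 -0.3] open 1.003
d_tool(now) mm [ 37.5 175.   36.3] turn [-0.001  0.     0.008] d in target frame [ 38.8 174.6  36.5]
```

```bash
python3 -m crank '9 44 9 0 0 0; 9 44 9 0 0 0; 10 44 9 0 0 0; 10 43 9 0 0 0; 0 0 0 0 0 0.01'
python3 - <<'E'
from h import *
im,st=shot("wrist","w3.png"); im,st=shot("top","top3.png"); print(st["eef_pos"])
E
```

```text
time: 9.88
eef_pos: [0.4479, 0.082, 0.1586]
tcp_rot: [0.74, -0.672, -0.001, 0.001]
contact_force: [0.6, -0.0, -0.1]
opening: 1.002
[0.45037805 0.08211495 0.16019148]
```

View pics/w3.png

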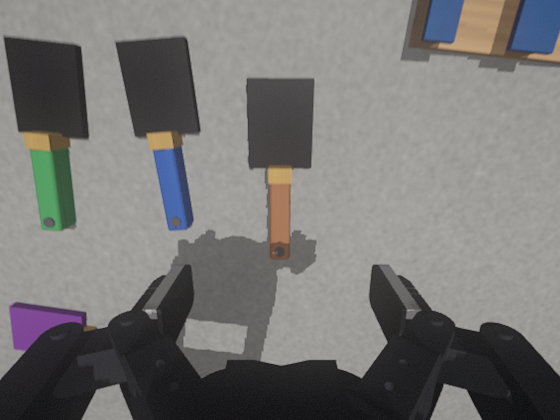

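View pics/top3.png

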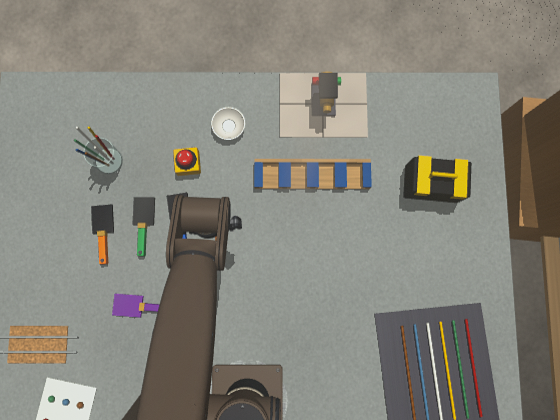

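```bash
cat > wm.py <<'E'
from meas import *
def wrist_paddle(im,st,name,zoff=0.0,side=None):
    hsv=cv2.cvtColor(im,cv2.COLOR_RGB2HSV)
    hm=handle_mask(im,name); hm[300:]=0
    hm=cv2.morphologyEx(hm,cv2.MORPH_OPEN,np.ones((3,3),np.uint8))
    n,l,s,c=cv2.connectedComponentsWithStats(hm)
    # handles: compact elongated comps
    k=1+np.argmax(s[1:,4]); hp=np.argwhere(l==k)[:,::-1]
    bm=((hsv[...,2]<70)&(hsv[...,1]<90)).astype(np.uint8); bm[262:]=0; bm=cv2.morphologyEx(bm,cv2.MORPH_OPEN,np.ones((7,7),np.uint8))
    n,l,s,c=cv2.connectedComponentsWithStats(bm); best=None
    for i in range(1,n):
        if s[i,4]>2000:
            d=np.hypot(*(c[i]-hp.mean(0)))
            if best is None or d<best[0]: best=(d,i)
    cnt=np.argwhere(l==best[1])[:,::-1]
    bw=back(cnt,.010+zoff,"wrist",st)[:,:2]; hw=back(hp,.026+zoff,"wrist",st)[:,:2]
    rect=cv2.minAreaRect((bw*1000).astype(np.float32)); rc=np.array(rect[0])/1000
    ax=rc-hw.mean(0); yaw=np.arctan2(ax[1],ax[0])
    f=cv2.fitLine((hw*1000).astype(np.float32),cv2.DIST_L2,0,.01,.01).ravel(); hy=np.arctan2(f[1],f[0]); hy=(hy-yaw+np.pi/2)%np.pi-np.pi/2+yaw
    by=yaw+(np.deg2rad(rect[2])-yaw+np.pi/4)%(np.pi/2)-np.pi/4
    o=rc-.04*np.array([np.cos(by),np.sin(by)])
    print(name,"blade c",rc.round(4),"size",np.round(rect[1],1),"yaw c-c/handle/blade",np.round([yaw,hy,by],3),"handle c",hw.mean(0).round(4),"origin",o.round(4))
    return o,by
E
python3 - <<'E'
from wm import *
im,st=shot("wrist")
for n in ["wood","blue","green"]: wrist_paddle(im,st,n)
E
```

```text
wood blade c [0.5325 0.2005] size [78.6 60.6] yaw c-c/handle/blade [0.836 0.085 0.167] handle c [0.4268 0.0834] origin [0.4931 0.1939]
blue blade c [0.5325 0.2005] size [78.6 60.6] yaw c-c/handle/blade [1.821 3.178 1.738] handle c [ 0.6108 -0.1057] origin [0.5392 0.1611]Traceback (most recent call last):
  File "<stdin>", line 3, in <module>
  File "wm.py", line 8, in wrist_paddle
    k=1+np.argmax(s[1:,4]); hp=np.argwhere(l==k)[:,::-1]
        ~~~~~~~~~^^^^^^^^^
    return _wrapfunc(a, 'argmax', axis=axis, out=out, **kwds)
    return bound(*args, **kwds)
ValueError: attempt to get argmax of an empty sequence
```

```bash
python3 - <<'E'
import cv2
im=cv2.imread("pics/w3.png"); h=cv2.cvtColor(im,cv2.COLOR_BGR2HSV)
for p in [(280,120),(160,90),(45,90),(55,190),(170,185),(280,215),(255,260),(220,200),(470,20)]: print(p,h[p[1],p[0]])
E
python3 - <<'E'
s=open('wm.py').read()
s=s.replace('name,zoff=0.0,side=None','name,near=(280,210),rad=70,zoff=0.0')
s=s.replace('hm[300:]=0','hm[300:]=0; yy,xx=np.mgrid[:420,:560]; hm=hm*(np.hypot(xx-near[0],yy-near[1])<rad).astype(np.uint8)')
s=s.replace("hsv[...,2]<70","hsv[...,2]<VMAX").replace("from meas import *","from meas import *\nVMAX=90")
open('wm.py','w').write(s)
E
python3 - <<'E'
from wm import *
im,st=shot("wrist")
wrist_paddle(im,st,"wood")
wrist_paddle(im,st,"blue",(170,190))
E
```

```text
(280, 120) [173  14  72]
(160, 90) [150   9  57]
(45, 90) [173  21  49]
(55, 190) [ 66 116 139]
(170, 185) [111 144 173]
(280, 215) [ 12 118 168]
(255, 260) [ 18  12 104]
(220, 200) [ 18   8 160]
(470, 20) [ 16  91 184]
wood blade c [0.5118 0.0914] size [78.9 59.5] yaw c-c/handle/blade [0.094 0.085 0.096] handle c [0.4264 0.0834] origin [0.472  0.0876]
blue blade c [0.5319 0.2003] size [79.9 61.2] yaw c-c/handle/blade [0.168 0.197 0.166] handle c [0.4484 0.1862] origin [0.4924 0.1937]
```

Wrist picture: the wood paddle has its blade at (280,120) and handle at (280,215), and its measured size is right (79 x 59.5). Going down to grip it.

```bash
python3 go.py 0.452 0.0857 0.005 -84.5; python3 -m crank '-4 -2 50 0 0 0; 0 0 50 0 0 0; 0 0 30 0 0 0; 0 0 0 0 0 0'
python3 go.py 0.452 0.0857 0.005 -84.5
```

```text
t 10.07 pos [0.4527 0.0822 0.1616] q [-0.04 -0.13  2.15  0.    1.12  1.43] F [-0.1  0.3  0.3] open 1.004
d_tool(now) mm [ -3.5   0.8 156.6] turn [-0.003 -0.     0.001] d in target frame [ -3.5   0.3 156.6]
time: 10.58
eef_pos: [0.4516, 0.0865, 0.0284]
tcp_rot: [0.74, -0.672, -0.002, 0.002]
contact_force: [0.2, 0.8, 0.3]
opening: 1.001
t 10.57 pos [0.4516 0.0865 0.0284] q [-0.03  0.1   2.22  0.    0.83  1.44] F [0.2 0.8 0.3] open 1.001
d_tool(now) mm [ 0.8 -0.5 23.4] turn [0.005 0.001 0.   ] d in target frame [ 0.8 -0.3 23.4]
```

```bash
python3 -m crank '1 0 12 0 0 0; 0 0 10 0 0 0; 0 0 0 0 0 0; 0 0 0 0 0 0'
python3 go.py 0.452 0.0857 0.005 -84.5
python3 -m crank '0 0 0 0 0 0; 0 0 0 0 0 0; 0 0 0 0 0 0; 0 0 0 0 0 0; 0 0 0 0 0 0' -1 70
python3 go.py 0.452 0.0857 0.005 -84.5
```

```text
time: 11.08
eef_pos: [0.4529, 0.0852, 0.0088]
tcp_rot: [0.74, -0.672, 0.0, -0.0]
contact_force: [-0.5, 0.7, 0.2]
opening: 1.001
t 11.07 pos [0.4529 0.0852 0.0088] q [-0.03  0.14  2.22 -0.    0.78  1.44] F [-0.5  0.7  0.2] open 1.001
d_tool(now) mm [-0.6  0.9  3.8] turn [-0.001 -0.    -0.   ] d in target frame [-0.6  0.8  3.8]
time: 11.7
eef_pos: [0.4529, 0.0852, 0.0087]
tcp_rot: [0.74, -0.672, 0.0, -0.0]
contact_force: [0.2, 0.3, 2.5]
opening: 0.214
t 11.7 pos [0.4529 0.0852 0.0087] q [-0.03  0.14  2.22 -0.    0.78  1.44] F [0.2 0.3 2.5] open 0.214
d_tool(now) mm [-0.6  0.8  3.7] turn [-0.001 -0.    -0.   ] d in target frame [-0.6  0.8  3.7]
```

```bash
python3 -m crank '0 0 0 0 0 0; 0 0 0 0 0 0; 0 0 3 0 0 0; 0 0 3 0 0 0; 0 0 0 0 0 0' 0
python3 go.py 0.452 0.0857 0.005 -84.5
python3 -m crank '0 0 0 0 0 0; 0 0 0 0 0 0; 0 0 0 0 0 0; 0 0 0 0 0 0; 0 0 0 0 0 0' -1 80
python3 go.py 0.452 0.0857 0.005 -84.5
```

```text
time: 12.32
eef_pos: [0.452, 0.0852, 0.0018]
tcp_rot: [0.74, -0.672, -0.0, 0.0]
contact_force: [0.3, 0.3, 1.1]
opening: 0.502
t 12.32 pos [0.452  0.0852 0.0018] q [-0.03  0.15  2.22 -0.    0.77  1.44] F [0.3 0.3 1.1] open 0.502
d_tool(now) mm [-0.5 -0.  -3.2] turn [ 0.001  0.    -0.   ] d in target frame [-0.5 -0.  -3.2]
time: 12.95
eef_pos: [0.4528, 0.0852, 0.0026]
tcp_rot: [0.74, -0.672, 0.0, -0.0]
contact_force: [-0.3, -0.8, 2.1]
opening: 0.213
t 12.95 pos [0.4528 0.0852 0.0026] q [-0.03  0.15  2.22 -0.    0.77  1.44] F [-0.3 -0.8  2.1] open 0.213
d_tool(now) mm [-0.5  0.7 -2.4] turn [-0.001 -0.    -0.   ] d in target frame [-0.5  0.7 -2.4]
```

```bash
python3 -m crank '0 0 -10 0 0 0; 0 0 -15 0 0 0; 0 0 -20 0 0 0; 0 0 0 0 0 0.048; 0 0 0 0 0 0.048'
python3 -m crank '25 0 0 0 0 0; 40 -2 0 0 0 0; 45 -2 0 0 0 0; 45 -2 0 0 0 0; 45 -2 0 0 0 0'
python3 -m crank '45 -2 0 0 0 0; 45 -2 0 0 0 0; 45 -2 0 0 0 0; 35 0 0 0 0 0; 18 0 0 0 0 0'
python3 - <<'E'
from wm import *
im,st=shot("wrist","w4.png"); shot("top","top4.png")
print(st["eef_pos"],st["opening"])
E
python3 go.py 0.467 -0.3025 0.0156 -90
```

```text
time: 13.58
eef_pos: [0.4529, 0.0853, 0.0487]
tcp_rot: [-0.707, 0.708, -0.001, 0.001]
contact_force: [-1.8, 0.3, -0.1]
opening: 0.219
time: 14.2
eef_pos: [0.4605, -0.1162, 0.0484]
tcp_rot: [-0.707, 0.707, -0.001, 0.0]
contact_force: [0.6, -0.2, -1.1]
opening: 0.218
time: 14.82
eef_pos: [0.4665, -0.3046, 0.0483]
tcp_rot: [-0.706, 0.708, -0.001, 0.0]
contact_force: [0.5, -0.5, -0.5]
opening: 0.221
[ 0.46649417 -0.30463698  0.04834881] 0.22124885057217014
t 14.93 pos [ 0.4665 -0.3041  0.0481] q [-0.76  0.25  1.99  0.    0.9   0.81] F [ 0.2 -0.7 -0.5] open 0.216
d_tool(now) mm [-1.7 -0.4 32.5] turn [-0.001 -0.001 -0.002] d in target frame [-1.6 -0.5 32.5]
```

View pics/w4.png

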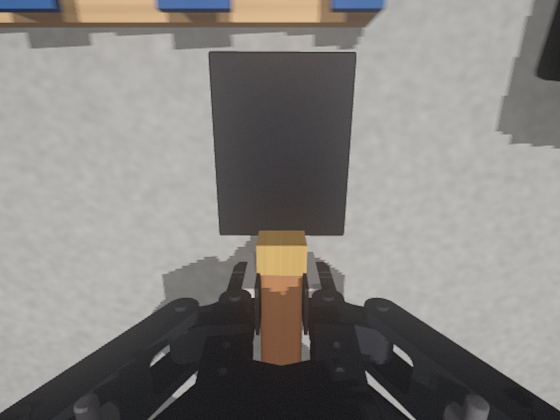

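View pics/top4.png

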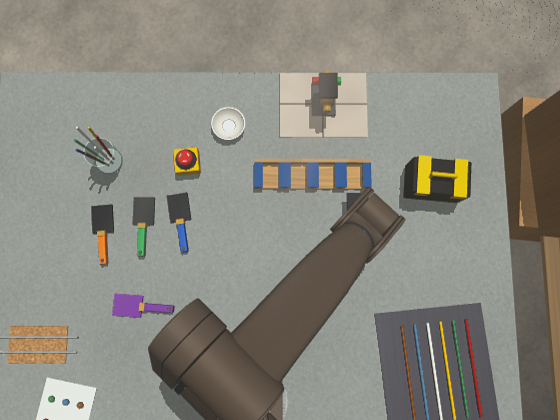

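```bash
cat > ins.py <<'E'
from wm import *
def blade_pose(im,st):
    hsv=cv2.cvtColor(im,cv2.COLOR_RGB2HSV)
    bm=((hsv[...,2]<90)&(hsv[...,1]<90)).astype(np.uint8); bm[245:]=0
    bm=cv2.morphologyEx(bm,cv2.MORPH_OPEN,np.ones((9,9),np.uint8))
    n,l,s,c=cv2.connectedComponentsWithStats(bm); k=l[150,281]
    assert k>0
    cnt,_=cv2.findContours((l==k).astype(np.uint8),cv2.RETR_EXTERNAL,cv2.CHAIN_APPROX_NONE)
    hull=cv2.convexHull(max(cnt,key=len)); q=cv2.approxPolyN(hull,4).reshape(4,2).astype(float)
    q=q[np.argsort(q[:,1])]; a=q[:2][np.argsort(q[:2,0])]; b=q[2:][np.argsort(q[2:,0])]
    img=np.vstack([a,b])  # lead-left, lead-right, rear-left, rear-right
    K=optics.calibration("wrist")["mtx"]
    obj=np.array([[80,30,10],[80,-30,10],[0,30,10],[0,-30,10.]])/1000
    ok,rv,tv=cv2.solvePnP(obj,img,K,None,flags=cv2.SOLVEPNP_IPPE) if 0 else cv2.solvePnP(obj,img,K,None)
    _,T=cam("wrist",st); M=np.eye(4); M[:3,:3]=cv2.Rodrigues(rv)[0]; M[:3,3]=tv.ravel(); P=T@M
    x=P[:3,0]; tip=(P@np.array([.08,0,.005,1]))[:3]
    print("corners",img.round().tolist()); print("PnP origin",P[:3,3].round(4),"tip",tip.round(4),"yaw %.3f pitch(up+) %.3f roll %.3f"%(np.arctan2(x[1],x[0]),np.arcsin(x[2]),np.arcsin(P[2,1])))
    return P
E
python3 - <<'E'
from ins import *
im,st=shot("wrist")
print(st["eef_pos"],st["opening"])
blade_pose(im,st)
print(proj([[.588,-.1825-.12+s*.023,.032] for s in (1,-1)]+[[.588,-.1825-.12+s*.033,.026] for s in (1,-1)],"wrist",st).round())
hsv=cv2.cvtColor(im,cv2.COLOR_RGB2HSV)
row=[2,5,8]
for r in row:
    b=((hsv[r,:,0]>100)&(hsv[r,:,0]<125)&(hsv[r,:,1]>120)).astype(int); e=np.flatnonzero(np.diff(b)); e=e[(e>100)]; print(r,e,back([[x+.5,r] for x in e],.032,"wrist",st).round(4).tolist())
E
```

```text
[ 0.46654424 -0.30413303  0.04807839] 0.21559905100477114
corners [[208.0, 52.0], [356.0, 52.0], [219.0, 234.0], [343.0, 234.0]]
PnP origin [ 0.486  -0.3029  0.0424] tip [ 0.566  -0.3033  0.048 ] yaw -0.005 pitch(up+) 0.008 roll 0.000
[[229.   7.]
 [331.   6.]
 [210.  11.]
 [350.  11.]]
2 [153 227 331 332 333 334 335 380] [[0.5899, -0.2458, 0.032], [0.5898, -0.279, 0.032], [0.5897, -0.3257, 0.032], [0.5897, -0.3261, 0.032], [0.5897, -0.3266, 0.032], [0.5897, -0.327, 0.032], [0.5897, -0.3275, 0.032], [0.5896, -0.3477, 0.032]]
5 [153 156 157 223 224 225 331 340 341 380] [[0.5887, -0.2457, 0.032], [0.5887, -0.247, 0.032], [0.5887, -0.2475, 0.032], [0.5886, -0.2772, 0.032], [0.5886, -0.2776, 0.032], [0.5886, -0.2781, 0.032], [0.5885, -0.3257, 0.032], [0.5885, -0.3298, 0.032], [0.5885, -0.3302, 0.032], [0.5885, -0.3478, 0.032]]
8 [179 180 183 184 185 186 187 188 189 192 195 196 198 199] [[0.5875, -0.2573, 0.032], [0.5875, -0.2577, 0.032], [0.5875, -0.2591, 0.032], [0.5875, -0.2595, 0.032], [0.5875, -0.26, 0.032], [0.5875, -0.2604, 0.032], [0.5875, -0.2609, 0.032], [0.5875, -0.2613, 0.032], [0.5875, -0.2618, 0.032], [0.5875, -0.2631, 0.032], [0.5875, -0.2645, 0.032], [0.5875, -0.2649, 0.032], [0.5875, -0.2658, 0.032], [0.5875, -0.2663, 0.032]]
```

```bash
python3 -m crank '-1 0 15 0 0 0; 0 0 12 0 0 0; 0 0 5 0 0 0.003; 0 0 0 0 0 0; 0 0 0 0 0 0'
python3 - <<'E'
from ins import *
im,st=shot("wrist","w5.png")
print(st["eef_pos"],st["opening"])
blade_pose(im,st)
E
python3 go.py 0.467 -0.3025 0.0165 -90
```

```text
time: 15.6
eef_pos: [0.4667, -0.3019, 0.0156]
tcp_rot: [-0.706, 0.708, -0.0, 0.0]
contact_force: [-1.1, 0.0, -1.0]
opening: 0.22
[ 0.46666911 -0.30187267  0.01557749] 0.2204588118561759
corners [[208.0, 52.0], [356.0, 52.0], [219.0, 234.0], [343.0, 234.0]]
PnP origin [ 0.4862 -0.3007  0.0099] tip [ 0.5661 -0.3012  0.0155] yaw -0.007 pitch(up+) 0.008 roll 0.001
t 15.65 pos [ 0.4667 -0.302   0.0158] q [-0.76  0.31  1.99  0.    0.84  0.82] F [ 0.3 -0.6 -1.1] open 0.213
d_tool(now) mm [ 0.5 -0.3 -0.7] turn [-0.001 -0.001 -0.003] d in target frame [ 0.5 -0.3 -0.7]
```

View pics/w5.png

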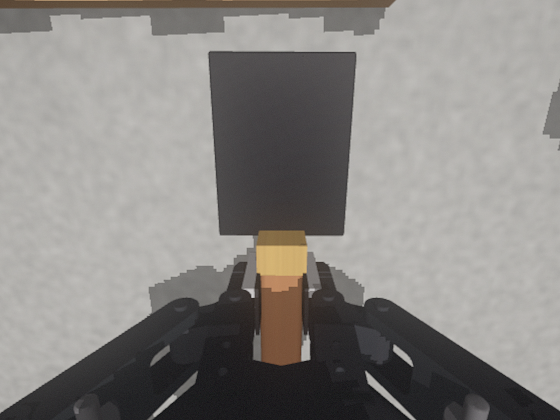

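```bash
python3 -m crank '1.3 -10 -0.5 0 0 0; 0 -10 0 0 0 0; 0 -6 0 0 0 0; 0 -6 0 0 0 0; 0 0 0 0 0 0'
python3 - <<'E'
from ins import *
im,st=shot("wrist","w6.png")
blade_pose(im,st)
E
python3 go.py 0.560 -0.3025 0.0165 -90
```

```text
time: 16.27
eef_pos: [0.4988, -0.3031, 0.0158]
tcp_rot: [-0.706, 0.708, -0.0, -0.0]
contact_force: [-0.9, -0.0, -1.3]
opening: 0.225
corners [[208.0, 59.0], [356.0, 60.0], [220.0, 234.0], [343.0, 234.0]]
PnP origin [ 0.5166 -0.3019  0.005 ] tip [ 0.5959 -0.3025  0.0163] yaw -0.006 pitch(up+) 0.079 roll 0.008
t 16.32 pos [ 0.4985 -0.303   0.0157] q [-0.72  0.36  1.93 -0.    0.86  0.85] F [-0.1 -0.6 -1. ] open 0.222
d_tool(now) mm [ -0.7 -61.5  -0.8] turn [ 0.     0.    -0.003] d in target frame [ -0.5 -61.5  -0.8]
```

View pics/w6.png

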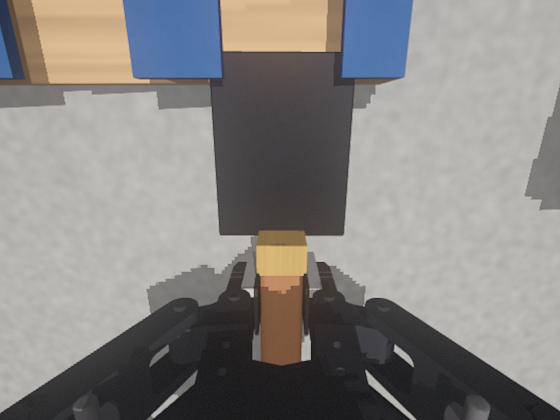

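The tip went in cleanly and sits centred between the lips. Pushing on.

```bash
python3 -m crank '0 -12 0 0 0 0; 0 -12 0 0 0 0; 0 -12 0 0 0 0; 0 -10 0 0 0 0; 0 -4 0 0 0 0'
python3 go.py 0.560 -0.3025 0.0165 -90
python3 -m crank '0 -5 0 0 0 0; 0 -3 0 0 0 0; 0 -2 0 0 0 0; 0 -2 0 0 0 0; 0 0 0 0 0 0'
python3 go.py 0.560 -0.3025 0.0165 -90
```

```text
time: 16.95
eef_pos: [0.5492, -0.3033, 0.0158]
tcp_rot: [-0.706, 0.708, -0.0, -0.0]
contact_force: [0.0, -0.5, -1.1]
opening: 0.214
t 16.95 pos [ 0.5492 -0.3033  0.0158] q [-0.67  0.44  1.82 -0.    0.89  0.91] F [ 0.  -0.5 -1.1] open 0.214
d_tool(now) mm [ -0.8 -10.8  -0.7] turn [-0.    -0.    -0.003] d in target frame [ -0.8 -10.8  -0.7]
time: 17.58
eef_pos: [0.56, -0.3034, 0.0157]
tcp_rot: [-0.706, 0.708, 0.0, -0.0]
contact_force: [-0.6, 0.2, 0.0]
opening: 0.214
t 17.57 pos [ 0.56   -0.3034  0.0157] q [-0.66  0.45  1.79 -0.    0.9   0.92] F [-0.6  0.2  0. ] open 0.214
d_tool(now) mm [-0.9  0.1 -0.8] turn [ 0.001  0.    -0.003] d in target frame [-0.9  0.  -0.8]
```

```bash
python3 -m crank '0 -1.5 0 0 0 0; 0 -1.5 0 0 0 0; 0 0 0 0 0 0'
python3 -m crank '0 -1.5 0 0 0 0; 0 -1 0 0 0 0; 0 0 0 0 0 0'
python3 - <<'E'
from ins import *
im,st=shot("wrist","w7.png"); print(st["eef_pos"],st["contact_force"])
E
```

```text
time: 17.95
eef_pos: [0.5602, -0.3034, 0.0152]
tcp_rot: [-0.706, 0.708, 0.003, -0.002]
contact_force: [-10.3, -1.2, 3.7]
opening: 0.215
time: 18.32
eef_pos: [0.5602, -0.3033, 0.0146]
tcp_rot: [-0.707, 0.707, 0.006, -0.004]
contact_force: [-16.6, -1.3, 5.2]
opening: 0.216
[ 0.56019832 -0.30326629  0.01464033] [-16.60745242  -1.31575362   5.24177894]
```

View pics/w7.png

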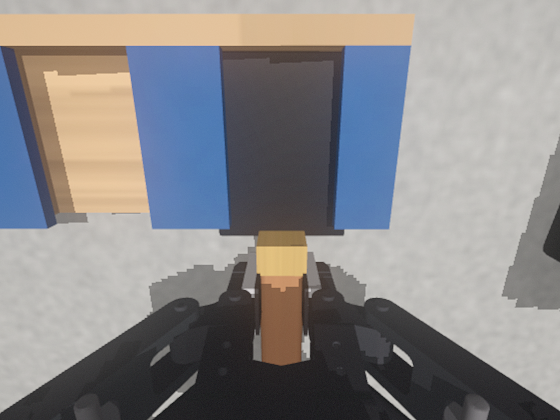

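The blade is against the back: x stopped at 0.5602 with the force rising to 17 N. Easing off, setting it down, releasing, rising and checking.

```bash
python3 -m crank '0 3.5 0 0 0 0; 0 0 1.5 0 0 0; 0 0 1.5 0 0 0; 0 0 0 0 0 0'
python3 -m crank '0 0 0 0 0 0; 0 0 0 0 0 0; 0 0 0 0 0 0; 0 0 -10 0 0 0; 0 0 -20 0 0 0' 0.2
python3 -m crank '0 0 -40 0 0 0; 0 10 -50 0 0 0; 0 30 -30 0 0 0; 0 0 0 0 0 0'
python3 - <<'E'
from ins import *
im,st=shot("wrist","w8.png"); shot("top","top8.png"); shot("side","side8.png"); print(st["eef_pos"],st["contact_force"])
E
```

```text
time: 18.88
eef_pos: [0.5602, -0.3032, 0.0127]
tcp_rot: [-0.706, 0.708, 0.003, -0.002]
contact_force: [-9.6, -0.3, 3.9]
opening: 0.214
time: 19.5
eef_pos: [0.562, -0.3029, 0.0431]
tcp_rot: [-0.706, 0.708, 0.001, -0.0]
contact_force: [0.9, 0.2, 0.7]
opening: 0.6
time: 20.0
eef_pos: [0.5234, -0.3047, 0.1683]
tcp_rot: [-0.706, 0.709, -0.004, 0.0]
contact_force: [0.2, 0.4, 0.4]
opening: 0.602
[ 0.52335512 -0.30474203  0.1682968 ] [0.15173404 0.35483573 0.38067555]
```

View pics/w8.png

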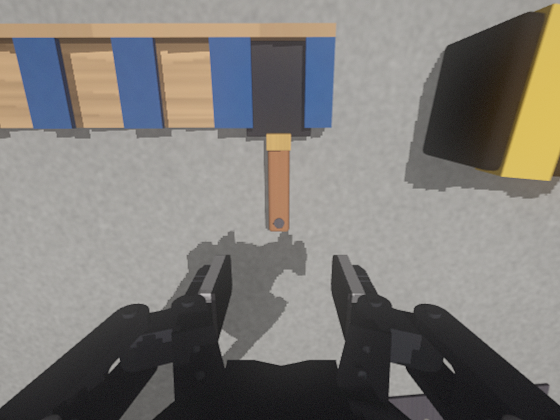

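View pics/top8.png

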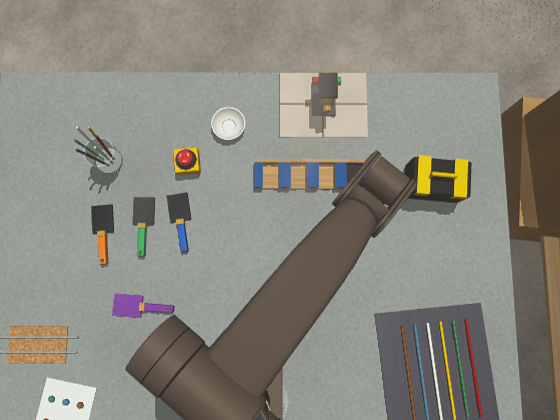

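The wood paddle is in bay 0. Next is blue, seen at (181,222) and unmoved.

```bash
python3 -m crank '-40 5 0 0 0 0; -50 5 0 0 0 0; -50 5 0 0 0 0; -50 5 0 0 0 0; -50 5 0 0 0 0'
python3 -m crank '-50 5 0 0 0 0; -50 5 0 0 0 0; -50 5 0 0 0 0; -50 5 0 0 0 0; -50 5 0 0 0 -0.083'
python3 -m crank '0 0 0 0 0 -0.083; 0 0 0 0 0 0; 0 0 0 0 0 0' 1
python3 go.py 0.4727 0.1904 0.16 -80.4
python3 - <<'E'
from wm import *
im,st=shot("wrist","w9.png")
wrist_paddle(im,st,"blue",(270,210))
E
```

```text
time: 20.78
eef_pos: [0.4975, -0.0611, 0.1611]
tcp_rot: [-0.706, 0.708, 0.001, -0.001]
contact_force: [0.1, -0.4, -0.6]
opening: 0.597
time: 21.4
eef_pos: [0.4731, 0.1889, 0.1612]
tcp_rot: [0.736, -0.677, -0.001, 0.001]
contact_force: [0.1, 0.4, 0.2]
opening: 0.598
time: 21.78
eef_pos: [0.4737, 0.1867, 0.1619]
tcp_rot: [0.762, -0.648, -0.001, 0.001]
contact_force: [0.1, -0.0, -0.2]
opening: 1.002
t 21.77 pos [0.4737 0.1867 0.1619] q [ 0.18 -0.01  2.04  0.    1.11  1.59] F [ 0.1 -0.  -0.2] open 1.002
d_tool(now) mm [-3.8  0.4  1.9] turn [ 0.002  0.    -0.006] d in target frame [-3.8  0.4  1.9]
blue blade c [0.532  0.2021] size [78.8 59. ] yaw c-c/handle/blade [0.165 0.167 0.168] handle c [0.4482 0.1881] origin [0.4926 0.1954]
```

View pics/w9.png

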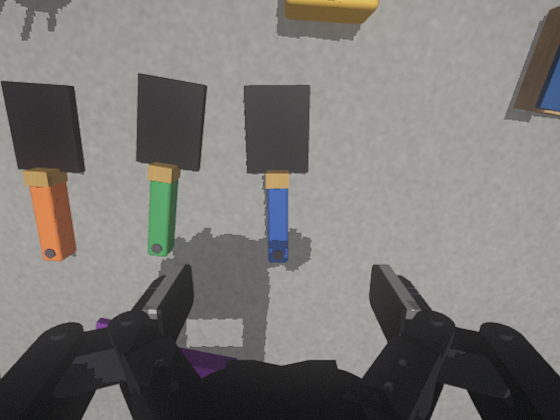

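```bash
python3 -m crank '-5.5 0 50 0 0 0; 0 0 50 0 0 0; 0 0 35 0 0 0; 0 0 10 0 0 0; 0 0 0 0 0 0' 0.7
python3 go.py 0.4729 0.1921 0.003 -80.4
```

```text
time: 22.45
eef_pos: [0.4733, 0.192, 0.0179]
tcp_rot: [0.762, -0.648, -0.0, 0.0]
contact_force: [0.2, -0.7, 0.8]
opening: 0.847
t 22.45 pos [0.4733 0.192  0.0179] q [0.19 0.22 2.1  0.   0.82 1.6 ] F [ 0.2 -0.7  0.8] open 0.847
d_tool(now) mm [-0.2  0.4 14.9] turn [ 0.     0.    -0.006] d in target frame [-0.2  0.4 14.9]
```

```bash
python3 -m crank '0 0 8 0 0 0; 0 0 7 0 0 0; 0 0 0 0 0 0; 0 0 0 0 0 0; 0 0 0 0 0 0' -1 80
python3 -m crank '0 0 0 0 0 0; 0 0 0 0 0 0; 0 0 0 0 0 0'
python3 go.py 0.4729 0.1921 0.003 -80.4
```

```text
time: 23.08
eef_pos: [0.4731, 0.1924, 0.0029]
tcp_rot: [0.762, -0.647, 0.0, -0.0]
contact_force: [0.5, 0.3, 0.3]
opening: 0.22
time: 23.45
eef_pos: [0.473, 0.1924, 0.0029]
tcp_rot: [0.762, -0.647, -0.0, 0.0]
contact_force: [-0.2, -0.7, 0.7]
opening: 0.213
t 23.45 pos [0.473  0.1924 0.0029] q [0.19 0.25 2.1  0.   0.79 1.6 ] F [-0.2 -0.7  0.7] open 0.213
d_tool(now) mm [ 0.3  0.2 -0.1] turn [ 0.     0.    -0.005] d in target frame [ 0.3  0.2 -0.1]
```

```bash
python3 -m crank '0 0 -10 0 0 0; 0 0 -15 0 0 0; 0 0 -20 0 0 0; 0 0 0 0 0 0.081; 0 0 0 0 0 0.081'
python3 -m crank '25 2 0 0 0 0; 40 2 0 0 0 0; 45 2 0 0 0 0; 45 0 0 0 0 0; 45 0 0 0 0 0'
python3 -m crank '45 0 0 0 0 0; 45 0 0 0 0 0; 45 0 0 0 0 0; 40 0 0 0 0 0; 30 0 0 0 0 0'
python3 -m crank '10 0 10 0 0 0; 0 0 12 0 0 0; 0 0 10 0 0 0; 0 0 0 0 0 0'
python3 - <<'E'
from ins import *
im,st=shot("wrist","w10.png"); shot("side","side10.png")
blade_pose(im,st)
E
python3 go.py 0.467 -0.2225 0.016 -90
```

```text
time: 24.08
eef_pos: [0.4738, 0.1925, 0.0495]
tcp_rot: [-0.706, 0.708, -0.001, 0.001]
contact_force: [0.0, -1.0, -1.5]
opening: 0.217
time: 24.7
eef_pos: [0.4676, -0.0092, 0.0491]
tcp_rot: [0.707, -0.707, 0.001, -0.001]
contact_force: [0.1, -1.7, -1.1]
opening: 0.215
time: 25.32
eef_pos: [0.4677, -0.2148, 0.0492]
tcp_rot: [-0.707, 0.707, -0.001, 0.0]
contact_force: [0.7, -0.3, -1.5]
opening: 0.215
time: 25.82
eef_pos: [0.4663, -0.2207, 0.0141]
tcp_rot: [0.708, -0.706, -0.002, 0.0]
contact_force: [1.2, 0.0, -1.8]
opening: 0.215
corners [[210.0, 69.0], [356.0, 51.0], [220.0, 233.0], [343.0, 233.0]]
PnP origin [ 0.4839 -0.2216  0.0047] tip [ 0.5639 -0.2187  0.0097] yaw 0.029 pitch(up+) -0.000 roll -0.123
t 25.93 pos [ 0.4673 -0.2218  0.0155] q [-0.64  0.24  2.09  0.    0.82  0.93] F [-0.3  0.2 -0.6] open 0.214
d_tool(now) mm [ 0.7  0.3 -0.5] turn [0.001 0.001 0.002] d in target frame [ 0.7  0.3 -0.5]
```

View pics/w10.png

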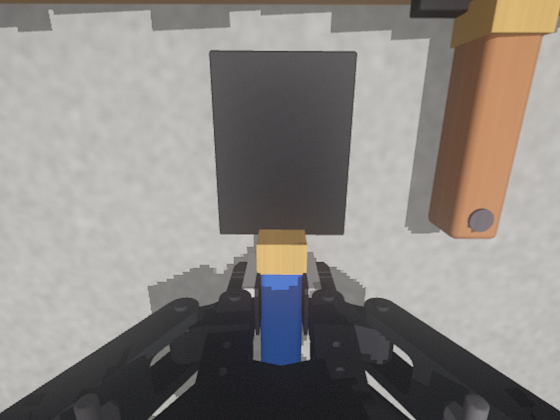

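The blade shows at the same pixels as the wood one did, (210–356, 52–234). The fitted corner at (210,69) is a shading glitch. Inserting now.

```bash
python3 -m crank '1.2 -10 -0.3 0 0 0; 0 -10 0 0 0 0; 0 -6 0 0 0 0; 0 -6 0 0 0 0; 0 0 0 0 0 0'
python3 - <<'E'
from ins import *
im,st=shot("wrist","w11.png")
E
python3 go.py 0.560 -0.223 0.0165 -90
```

```text
time: 26.55
eef_pos: [0.4998, -0.2239, 0.0162]
tcp_rot: [0.708, -0.707, 0.0, 0.0]
contact_force: [0.6, 0.2, -1.7]
opening: 0.213
t 26.6 pos [ 0.4994 -0.2237  0.016 ] q [-0.61  0.29  2.01 -0.    0.84  0.96] F [-0.6 -0.3 -1.2] open 0.212
d_tool(now) mm [ -0.7 -60.6  -0.5] turn [0.    0.    0.001] d in target frame [ -0.7 -60.6  -0.5]
```

View pics/w11.png

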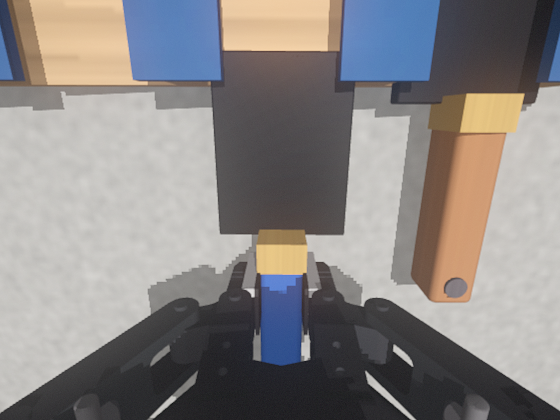

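```bash
python3 -m crank '-0.6 -12 0 0 0 0; 0 -12 0 0 0 0; 0 -12 0 0 0 0; 0 -10 0 0 0 0; 0 -6 0 0 0 0'
python3 -m crank '0 -4 0 0 0 0; 0 -3 0 0 0 0; 0 -2 0 0 0 0; 0 -2 0 0 0 0; 0 -1 0 0 0 0'
python3 -m crank '0 -1 0 0 0 0; 0 0 0 0 0 0'
python3 go.py 0.560 -0.223 0.0165 -90
```

```text
time: 27.22
eef_pos: [0.5522, -0.2232, 0.0161]
tcp_rot: [0.708, -0.707, 0.0, -0.0]
contact_force: [-0.6, 0.5, -1.4]
opening: 0.22
time: 27.85
eef_pos: [0.5599, -0.2231, 0.0154]
tcp_rot: [0.708, -0.706, -0.004, 0.003]
contact_force: [-11.0, -1.6, 3.2]
opening: 0.216
time: 28.1
eef_pos: [0.5599, -0.2229, 0.015]
tcp_rot: [0.708, -0.706, -0.005, 0.003]
contact_force: [-12.6, -2.0, 3.6]
opening: 0.217
t 28.1 pos [ 0.5599 -0.2229  0.015 ] q [-0.55  0.4   1.87 -0.01  0.88  1.03] F [-12.6  -2.    3.6] open 0.217
d_tool(now) mm [ 0.1 -0.  -1.5] turn [0.011 0.002 0.002] d in target frame [ 0.1 -0.1 -1.5]
```

```bash
python3 -m crank '0 3 0 0 0 0; 0 0 1.5 0 0 0; 0 0 1.5 0 0 0; 0 0 0 0 0 0'
python3 -m crank '0 0 0 0 0 0; 0 0 0 0 0 0; 0 0 0 0 0 0; 0 0 -10 0 0 0; 0 0 -20 0 0 0' 0.2
python3 -m crank '0 0 -40 0 0 0; 0 10 -50 0 0 0; 0 30 -30 0 0 0; 0 0 0 0 0 0'
python3 - <<'E'
from ins import *
im,st=shot("wrist","w12.png"); shot("top","top12.png"); print(st["eef_pos"],st["contact_force"])
E
```

```text
time: 28.6
eef_pos: [0.5599, -0.223, 0.013]
tcp_rot: [0.708, -0.706, -0.002, 0.001]
contact_force: [-6.7, 0.3, 3.2]
opening: 0.217
time: 29.22
eef_pos: [0.561, -0.2229, 0.0434]
tcp_rot: [0.707, -0.707, -0.001, 0.0]
contact_force: [0.5, 1.0, 0.2]
opening: 0.606
time: 29.72
eef_pos: [0.5224, -0.2244, 0.1682]
tcp_rot: [-0.707, 0.707, -0.004, 0.001]
contact_force: [0.2, -0.6, -0.3]
opening: 0.6
[ 0.52244519 -0.22436918  0.16821618] [ 0.15482096 -0.62663337 -0.34008722]
```

View pics/w12.png

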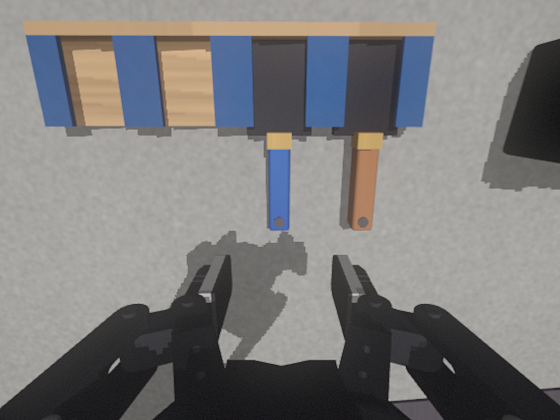

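View pics/top12.png

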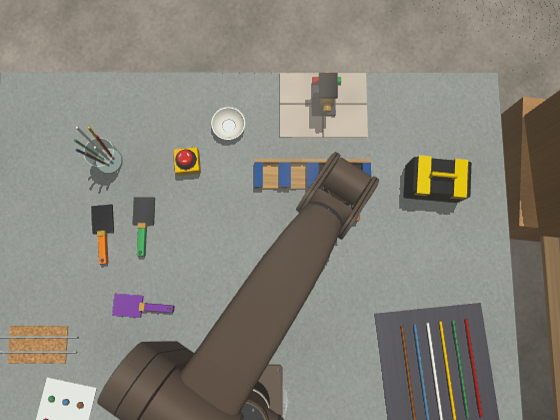

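Two paddles are home. Now green, at (141,225), which still lies where it was; the purple one at (140,306) is the look-alike and stays.

```bash
python3 -m crank '-40 6 0 0 0 0; -50 6 0 0 0 0; -50 6 0 0 0 0; -50 6 0 0 0 0; -50 6 0 0 0 0'
python3 -m crank '-50 6 0 0 0 0; -50 6 0 0 0 0; -50 6 0 0 0 0; -50 6 0 0 0 0; -50 6 0 0 0 0'
python3 -m crank '-33 0 0 0 0 0; 0 0 0 0 0 0; 0 0 0 0 0 0' 1
python3 go.py 0.462 0.298 0.16 -90
python3 - <<'E'
from wm import *
im,st=shot("wrist","w13.png")
wrist_paddle(im,st,"green",(280,200))
E
```

```text
time: 30.45
eef_pos: [0.4905, 0.0187, 0.1616]
tcp_rot: [0.707, -0.707, -0.001, 0.001]
contact_force: [1.7, 0.1, 0.3]
opening: 0.596
time: 31.08
eef_pos: [0.4601, 0.2686, 0.1614]
tcp_rot: [0.708, -0.707, -0.001, 0.001]
contact_force: [1.2, -0.4, 0.5]
opening: 0.601
time: 31.45
eef_pos: [0.4605, 0.2994, 0.1617]
tcp_rot: [0.708, -0.707, -0.0, 0.001]
contact_force: [0.9, -1.1, -0.2]
opening: 1.0
t 31.45 pos [0.4605 0.2994 0.1617] q [ 0.39  0.08  1.95 -0.    1.12  1.96] F [ 0.9 -1.1 -0.2] open 1.0
d_tool(now) mm [ 1.4 -1.5  1.7] turn [ 0.002 -0.001  0.001] d in target frame [ 1.4 -1.5  1.7]Traceback (most recent call last):
  File "<stdin>", line 3, in <module>
  File "wm.py", line 9, in wrist_paddle
    k=1+np.argmax(s[1:,4]); hp=np.argwhere(l==k)[:,::-1]
        ~~~~~~~~~^^^^^^^^^
    return _wrapfunc(a, 'argmax', axis=axis, out=out, **kwds)
    return bound(*args, **kwds)
ValueError: attempt to get argmax of an empty sequence
```

View pics/w13.png

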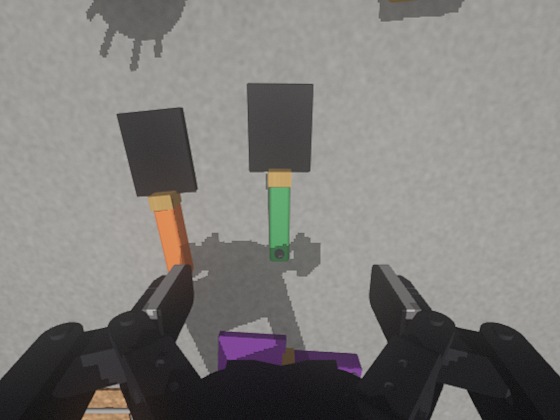

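```bash
sed -i 's/"green":((50,85),(120,256)/"green":((50,85),(80,256)/' meas.py; python3 - <<'E'
from wm import *
import wm
im,st=shot("wrist")
wrist_paddle(im,st,"green",(280,200))
wrist_paddle(im,st,"orange",(170,230),50)
E
```

```text
green blade c [0.5215 0.3024] size [59.  78.6] yaw c-c/handle/blade [-0.006 -0.004 -0.   ] handle c [0.4356 0.3029] origin [0.4815 0.3024]Traceback (most recent call last):
  File "<stdin>", line 5, in <module>
  File "wm.py", line 9, in wrist_paddle
    k=1+np.argmax(s[1:,4]); hp=np.argwhere(l==k)[:,::-1]
        ~~~~~~~~~^^^^^^^^^
    return _wrapfunc(a, 'argmax', axis=axis, out=out, **kwds)
    return bound(*args, **kwds)
ValueError: attempt to get argmax of an empty sequence
```

```bash
python3 -m crank '-3 -1 50 0 0 0; 0 0 50 0 0 0; 0 0 35 0 0 0; 0 0 10 0 0 0; 0 0 0 0 0 0' 0.7
python3 go.py 0.4615 0.3025 0.003 -90
```

```text
time: 32.17
eef_pos: [0.4623, 0.3022, 0.0183]
tcp_rot: [-0.707, 0.707, 0.0, -0.0]
contact_force: [0.6, 1.0, -0.5]
opening: 0.849
t 32.17 pos [0.4623 0.3022 0.0183] q [ 0.4   0.3   2.   -0.    0.84  1.97] F [ 0.6  1.  -0.5] open 0.849
d_tool(now) mm [-0.3  0.8 15.3] turn [ 0. -0. -0.] d in target frame [-0.3  0.8 15.3]
```

```bash
python3 -m crank '0 0 8 0 0 0; 0 0 7 0 0 0; 0 0 0 0 0 0; 0 0 0 0 0 0; 0 0 0 0 0 0' -1 80
python3 -m crank '0 0 0 0 0 0; 0 0 0 0 0 0; 0 0 0 0 0 0'
python3 go.py 0.467 -0.1430 0.0486 -90
```

```text
time: 32.8
eef_pos: [0.4619, 0.3028, 0.0032]
tcp_rot: [0.707, -0.707, 0.0, -0.0]
contact_force: [0.1, -0.4, -0.3]
opening: 0.213
time: 33.17
eef_pos: [0.462, 0.3028, 0.0032]
tcp_rot: [0.707, -0.707, -0.0, -0.0]
contact_force: [0.6, 0.9, 0.6]
opening: 0.217
t 33.17 pos [0.462  0.3028 0.0032] q [0.4  0.32 2.   0.   0.81 1.97] F [0.6 0.9 0.6] open 0.217
d_tool(now) mm [445.8  -4.6 -45.4] turn [-0.     0.     0.001] d in target frame [445.8  -5.  -45.4]
```

```bash
python3 -m crank '0 0 -10 0 0 0; 0 0 -15 0 0 0; 0 0 -20 0 0 0; 25 0 0 0 0 0; 40 -1 0 0 0 0'
python3 -m crank '45 -1 0 0 0 0; 45 -1 0 0 0 0; 45 -1 0 0 0 0; 45 -1 0 0 0 0; 45 0 0 0 0 0'
python3 -m crank '45 0 0 0 0 0; 45 0 0 0 0 0; 40 0 0 0 0 0; 20 0 0 0 0 0; 6 0 0 0 0 0'
python3 -m crank '0 0 10 0 0 0; 0 0 12 0 0 0; 0 0 10 0 0 0; 0 0 0 0 0 0'
python3 - <<'E'
from ins import *
im,st=shot("wrist","w14.png"); shot("top","top14.png")
E
python3 go.py 0.467 -0.1430 0.016 -90
```

```text
time: 33.8
eef_pos: [0.4639, 0.238, 0.05]
tcp_rot: [0.708, -0.706, 0.001, -0.001]
contact_force: [-0.3, -1.0, -1.0]
opening: 0.217
time: 34.42
eef_pos: [0.4678, 0.0112, 0.0495]
tcp_rot: [0.707, -0.707, 0.001, -0.001]
contact_force: [1.1, 0.6, -1.5]
opening: 0.216
time: 35.05
eef_pos: [0.4678, -0.1447, 0.0493]
tcp_rot: [-0.707, 0.708, -0.001, 0.0]
contact_force: [0.8, 0.5, -1.4]
opening: 0.218
time: 35.55
eef_pos: [0.4662, -0.1421, 0.0145]
tcp_rot: [0.708, -0.707, -0.002, 0.0]
contact_force: [0.0, -0.3, -1.8]
opening: 0.219
t 35.65 pos [ 0.4672 -0.1429  0.0158] q [-0.5   0.18  2.16  0.    0.81  1.06] F [-0.1  0.8 -1.3] open 0.214
d_tool(now) mm [ 0.1  0.2 -0.2] turn [0.001 0.    0.001] d in target frame [ 0.1  0.2 -0.2]
```

View pics/w14.png

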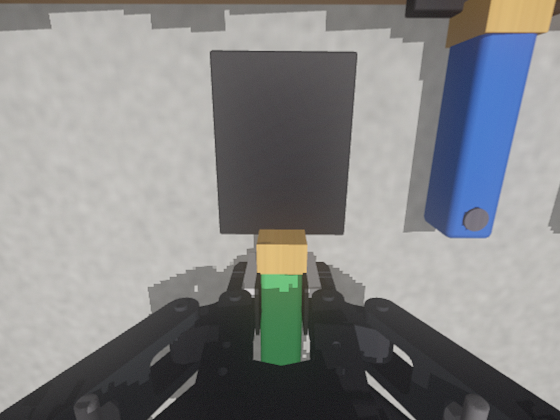

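```bash
python3 -m crank '0 -10 -0.3 0 0 0; 0 -10 0 0 0 0; 0 -6 0 0 0 0; 0 -6 0 0 0 0; 0 0 0 0 0 0'
python3 - <<'E'
from ins import *
im,st=shot("wrist","w15.png")
E
python3 go.py 0.560 -0.143 0.0165 -90
```

```text
time: 36.28
eef_pos: [0.4998, -0.1433, 0.0165]
tcp_rot: [0.707, -0.707, 0.0, -0.0]
contact_force: [0.2, -0.3, -1.1]
opening: 0.213
t 36.33 pos [ 0.4994 -0.1432  0.0163] q [-0.47  0.24  2.08 -0.    0.82  1.1 ] F [ 0.2 -0.2 -1.4] open 0.219
d_tool(now) mm [ -0.1 -60.6  -0.2] turn [0.    0.    0.001] d in target frame [ -0.2 -60.6  -0.2]
```

View pics/w15.png

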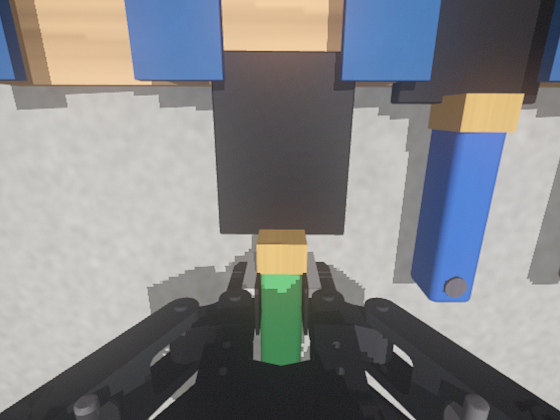

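Green is centred in the gap (lips 222–343, blade 212–354). Pushing it home.

```bash
python3 -m crank '0 -12 0 0 0 0; 0 -12 0 0 0 0; 0 -12 0 0 0 0; 0 -10 0 0 0 0; 0 -6 0 0 0 0'
python3 -m crank '0 -4 0 0 0 0; 0 -3 0 0 0 0; 0 -2 0 0 0 0; 0 -2 0 0 0 0; 0 -1 0 0 0 0'
python3 -m crank '0 -1 0 0 0 0; 0 0 0 0 0 0'
python3 go.py 0.560 -0.143 0.0165 -90
```

```text
time: 36.95
eef_pos: [0.5521, -0.1432, 0.0164]
tcp_rot: [0.707, -0.707, 0.0, -0.0]
contact_force: [-0.1, 0.7, -1.6]
opening: 0.217
time: 37.58
eef_pos: [0.56, -0.1431, 0.0156]
tcp_rot: [0.708, -0.706, -0.004, 0.003]
contact_force: [-11.2, -1.7, 3.2]
opening: 0.216
time: 37.83
eef_pos: [0.56, -0.1429, 0.0152]
tcp_rot: [0.708, -0.706, -0.005, 0.003]
contact_force: [-10.6, -2.5, 2.8]
opening: 0.219
t 37.83 pos [ 0.56   -0.1429  0.0152] q [-0.42  0.35  1.93 -0.    0.87  1.15] F [-10.6  -2.5   2.8] open 0.219
d_tool(now) mm [ 0.1 -0.  -1.3] turn [0.011 0.002 0.002] d in target frame [ 0.1 -0.  -1.3]
```

```bash
python3 -m crank '0 3 0 0 0 0; 0 0 1.5 0 0 0; 0 0 1.5 0 0 0; 0 0 0 0 0 0'
python3 -m crank '0 0 0 0 0 0; 0 0 0 0 0 0; 0 0 0 0 0 0; 0 0 -10 0 0 0; 0 0 -20 0 0 0' 0.2
python3 -m crank '0 0 -40 0 0 0; 0 10 -50 0 0 0; 0 30 -30 0 0 0; 0 0 0 0 0 0'
python3 - <<'E'
from ins import *
im,st=shot("wrist","w16.png"); shot("top","top16.png"); print(st["eef_pos"],st["contact_force"])
E
```

```text
time: 38.33
eef_pos: [0.56, -0.143, 0.0133]
tcp_rot: [0.708, -0.707, -0.002, 0.001]
contact_force: [-6.3, -0.4, 2.4]
opening: 0.213
time: 38.95
eef_pos: [0.5609, -0.1429, 0.0438]
tcp_rot: [0.707, -0.707, -0.001, 0.0]
contact_force: [0.3, 0.3, 0.7]
opening: 0.598
time: 39.45
eef_pos: [0.5224, -0.144, 0.1684]
tcp_rot: [0.707, -0.707, 0.004, -0.001]
contact_force: [0.7, 0.4, -0.7]
opening: 0.603
[ 0.52242813 -0.14404432  0.1684073 ] [ 0.67797074  0.42066525 -0.7159093 ]
```

View pics/w16.png

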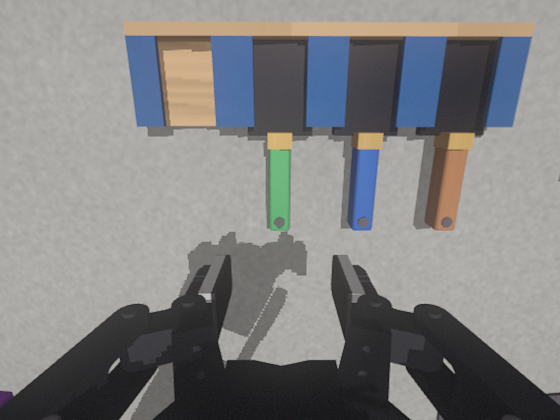

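View pics/top16.png

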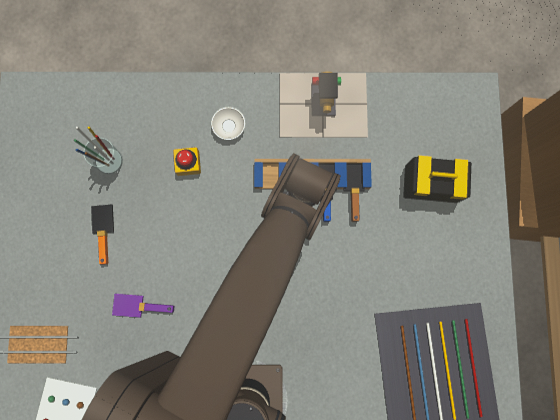

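Three are home. Last is orange, unmoved at (102,235).

```bash
python3 -m crank '-40 8 0 0 0 0; -50 8 0 0 0 0; -50 8 0 0 0 0; -50 8 0 0 0 0; -50 8 0 0 0 0'
python3 -m crank '-50 8 0 0 0 0; -50 8 0 0 0 0; -50 8 0 0 0 0; -50 8 0 0 0 0; -50 8 0 0 0 0'
python3 -m crank '-50 4 0 0 0 0; -12 0 0 0 0 -0.085; 0 0 0 0 0 0; 0 0 0 0 0 0' 1
python3 go.py 0.438 0.412 0.16 -85.1
python3 - <<'E'
from wm import *
im,st=shot("wrist","w17.png")
wrist_paddle(im,st,"orange",(280,200))
E
```

```text
time: 40.17
eef_pos: [0.4804, 0.0985, 0.162]
tcp_rot: [0.707, -0.707, -0.001, 0.001]
contact_force: [0.6, -0.2, 0.4]
opening: 0.597
time: 40.8
eef_pos: [0.4401, 0.3485, 0.1617]
tcp_rot: [0.707, -0.707, -0.0, 0.001]
contact_force: [0.1, -0.7, 0.5]
opening: 0.598
time: 41.3
eef_pos: [0.4366, 0.4081, 0.1622]
tcp_rot: [0.736, -0.677, -0.0, 0.001]
contact_force: [-0.1, -0.9, -0.2]
opening: 0.997
t 41.3 pos [0.4366 0.4081 0.1622] q [ 0.58  0.18  1.83 -0.    1.13  2.07] F [-0.1 -0.9 -0.2] open 0.997
d_tool(now) mm [-3.8 -1.7  2.2] turn [ 0.002 -0.001 -0.001] d in target frame [-3.8 -1.7  2.2]Traceback (most recent call last):
  File "<stdin>", line 3, in <module>
  File "wm.py", line 9, in wrist_paddle
    k=1+np.argmax(s[1:,4]); hp=np.argwhere(l==k)[:,::-1]
        ~~~~~~~~~^^^^^^^^^
    return _wrapfunc(a, 'argmax', axis=axis, out=out, **kwds)
    return bound(*args, **kwds)
ValueError: attempt to get argmax of an empty sequence
```

View pics/w17.png

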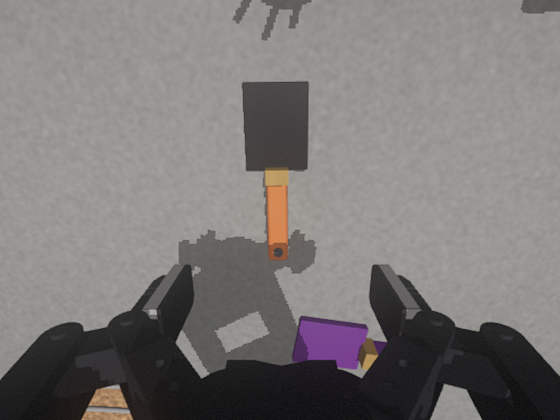

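```bash
sed -i 's/"orange":((7,15),(200,255)/"orange":((5,15),(120,255)/' meas.py; python3 - <<'E'
from wm import *
im,st=shot("wrist")
o,y=wrist_paddle(im,st,"orange",(280,200))
g=o-.02*np.array([np.cos(y),np.sin(y)]); print(g)
import go; go.rel(g[0],g[1],.003,-90+np.rad2deg(y))
E
```

```text
orange blade c [0.4983 0.4199] size [79.5 59.2] yaw c-c/handle/blade [0.099 0.09  0.086] handle c [0.4189 0.4121] origin [0.4585 0.4165]
[0.43853436 0.41479382]
t 41.4 pos [0.4369 0.4078 0.1629] q [ 0.58  0.18  1.83 -0.    1.13  2.07] F [-0.4  0.  -0. ] open 0.999
d_tool(now) mm [ -6.9  -2.3 159.9] turn [ 0.001 -0.001 -0.002] d in target frame [ -6.8  -2.2 159.9]
```

```bash
python3 -m crank '-6.5 -1.5 50 0 0 -0.005; 0 0 50 0 0 0; 0 0 35 0 0 0; 0 0 10 0 0 0; 0 0 0 0 0 0' 0.7
python3 go.py 0.4385 0.4148 0.003 -84.9
```

```text
time: 42.02
eef_pos: [0.4382, 0.415, 0.0187]
tcp_rot: [0.738, -0.675, -0.0, 0.0]
contact_force: [0.7, -1.0, 0.5]
opening: 0.849
t 42.02 pos [0.4382 0.415  0.0187] q [ 0.59  0.39  1.88 -0.    0.88  2.07] F [ 0.7 -1.   0.5] open 0.849
d_tool(now) mm [ 0.2 -0.3 15.7] turn [ 0.    -0.     0.001] d in target frame [ 0.2 -0.3 15.7]
```

```bash
python3 -m crank '0 0 8 0 0 0; 0 0 7 0 0 0; 0 0 0 0 0 0; 0 0 0 0 0 0; 0 0 0 0 0 0' -1 80
python3 -m crank '0 0 0 0 0 0; 0 0 0 0 0 0; 0 0 0 0 0 0'
python3 go.py 0.467 -0.0630 0.0486 -90
```

```text
time: 42.65
eef_pos: [0.4378, 0.4154, 0.0035]
tcp_rot: [0.738, -0.674, -0.0, -0.0]
contact_force: [-0.9, -0.9, -0.2]
opening: 0.214
time: 43.02
eef_pos: [0.4378, 0.4154, 0.0035]
tcp_rot: [0.738, -0.674, -0.0, -0.0]
contact_force: [-1.3, 0.8, 0.3]
opening: 0.217
t 43.02 pos [0.4378 0.4154 0.0035] q [0.59 0.41 1.88 0.   0.85 2.07] F [-1.3  0.8  0.3] open 0.217
d_tool(now) mm [479.1  14.3 -45.1] turn [0.    0.    0.091] d in target frame [478.4 -29.2 -45.1]
```

```bash
python3 -m crank '0 0 -10 0 0 0; 0 0 -15 0 0 0; 0 0 -20 0 0 0.045; 0 0 0 0 0 0.046; 25 -2 0 0 0 0'
python3 -m crank '40 -4 0 0 0 0; 45 -4 0 0 0 0; 45 -4 0 0 0 0; 45 -3 0 0 0 0; 45 -3 0 0 0 0'
python3 -m crank '45 -3 0 0 0 0; 45 -3 0 0 0 0; 45 -3 0 0 0 0; 40 0 0 0 0 0; 30 0 0 0 0 0'
python3 -m crank '20 0 0 0 0 0; 8 0 10 0 0 0; 0 0 12 0 0 0; 0 0 10 0 0 0; 0 0 0 0 0 0'
python3 - <<'E'
from ins import *
im,st=shot("wrist","w18.png"); shot("top","top18.png")
E
python3 go.py 0.467 -0.0630 0.0165 -90
```

```text
time: 43.65
eef_pos: [0.4406, 0.3916, 0.0506]
tcp_rot: [0.708, -0.707, 0.0, -0.002]
contact_force: [0.5, -0.8, -0.1]
opening: 0.214
time: 44.28
eef_pos: [0.4584, 0.169, 0.0498]
tcp_rot: [0.707, -0.707, 0.001, -0.001]
contact_force: [0.7, 0.3, -0.6]
opening: 0.22
time: 44.9
eef_pos: [0.4673, -0.0366, 0.0498]
tcp_rot: [-0.707, 0.708, -0.001, 0.0]
contact_force: [0.2, 0.2, -1.4]
opening: 0.215
time: 45.52
eef_pos: [0.4655, -0.0615, 0.0149]
tcp_rot: [0.707, -0.707, -0.002, 0.001]
contact_force: [-0.3, 0.4, -1.1]
opening: 0.215
t 45.62 pos [ 0.4666 -0.0621  0.0161] q [-0.35  0.14  2.2   0.    0.8   1.22] F [ 1.   1.3 -1.2] open 0.217
d_tool(now) mm [ 0.9 -0.4 -0.4] turn [0.001 0.    0.001] d in target frame [ 0.9 -0.4 -0.4]
```

View pics/w18.png

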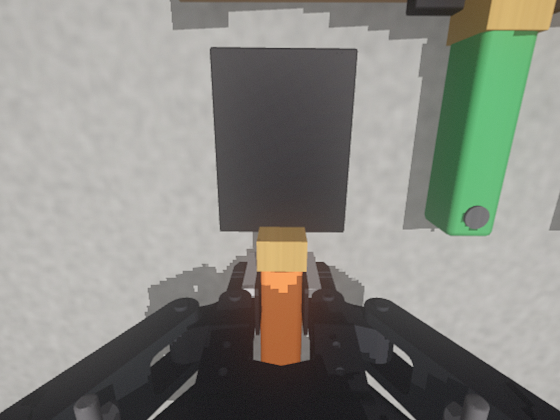

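```bash
python3 -m crank '0.6 -10 0 0 0 0; 0 -10 0 0 0 0; 0 -6 0 0 0 0; 0 -6 0 0 0 0; 0 0 0 0 0 0'
python3 - <<'E'
from ins import *
im,st=shot("wrist","w19.png")
E
python3 go.py 0.559 -0.063 0.0165 -90
```

```text
time: 46.25
eef_pos: [0.4992, -0.0633, 0.0165]
tcp_rot: [-0.707, 0.707, -0.0, 0.0]
contact_force: [0.2, 0.4, -0.9]
opening: 0.212
t 46.3 pos [ 0.4987 -0.0633  0.0163] q [-0.33  0.21  2.12 -0.    0.81  1.24] F [ 0.1  0.2 -1. ] open 0.214
d_tool(now) mm [ -0.3 -60.3  -0.2] turn [ 0.  0. -0.] d in target frame [ -0.3 -60.3  -0.2]
```

View pics/w19.png

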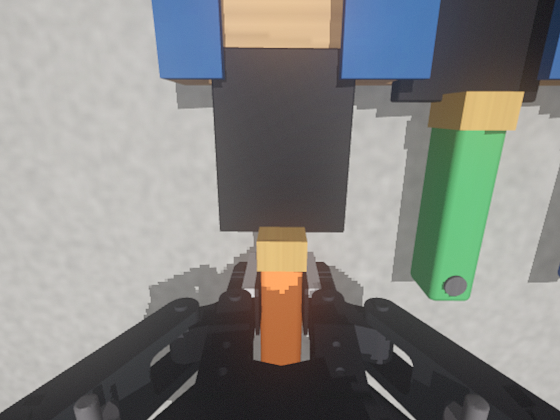

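```bash
python3 -m crank '0 -12 0 0 0 0; 0 -12 0 0 0 0; 0 -12 0 0 0 0; 0 -10 0 0 0 0; 0 -6 0 0 0 0'
python3 -m crank '0 -4 0 0 0 0; 0 -3 0 0 0 0; 0 -2 0 0 0 0; 0 -1 0 0 0 0; 0 -1 0 0 0 0'
python3 -m crank '0 -1 0 0 0 0; 0 0 0 0 0 0'
python3 go.py 0.559 -0.063 0.0165 -90
```

```text
time: 46.92
eef_pos: [0.5516, -0.0633, 0.0164]
tcp_rot: [-0.707, 0.707, -0.0, 0.0]
contact_force: [-1.0, 0.6, -0.7]
opening: 0.218
time: 47.55
eef_pos: [0.5588, -0.0632, 0.0157]
tcp_rot: [0.707, -0.707, -0.003, 0.002]
contact_force: [-9.0, -1.8, 2.8]
opening: 0.216
time: 47.8
eef_pos: [0.5588, -0.0631, 0.0152]
tcp_rot: [0.707, -0.707, -0.004, 0.003]
contact_force: [-9.7, -2.7, 3.0]
opening: 0.213
t 47.8 pos [ 0.5588 -0.0631  0.0152] q [-0.29  0.32  1.97 -0.    0.85  1.28] F [-9.7 -2.7  3. ] open 0.213
d_tool(now) mm [-0.1 -0.1 -1.3] turn [0.01  0.001 0.001] d in target frame [-0.1 -0.2 -1.3]
```

```bash
python3 -m crank '0 3 0 0 0 0; 0 0 1.5 0 0 0; 0 0 1.5 0 0 0; 0 0 0 0 0 0'
python3 -m crank '0 0 0 0 0 0; 0 0 0 0 0 0; 0 0 0 0 0 0; 0 0 -10 0 0 0; 0 0 -20 0 0 0' 0.2
python3 -m crank '0 0 -40 0 0 0; 0 30 -50 0 0 0; 0 30 -30 0 0 0; 30 0 0 0 0 0; 0 0 0 0 0 0'
python3 - <<'E'
from ins import *
im,st=shot("wrist","w20.png"); shot("top","top20.png"); shot("side","side20.png"); print(st["eef_pos"],st["contact_force"])
E
```

```text
time: 48.3
eef_pos: [0.5588, -0.0632, 0.0135]
tcp_rot: [0.707, -0.707, -0.001, 0.001]
contact_force: [-6.2, 0.5, 3.4]
opening: 0.214
time: 48.92
eef_pos: [0.5592, -0.0631, 0.0438]
tcp_rot: [-0.707, 0.707, 0.001, -0.0]
contact_force: [-0.3, 0.1, -0.7]
opening: 0.601
time: 49.55
eef_pos: [0.5003, -0.0946, 0.166]
tcp_rot: [-0.706, 0.708, -0.002, 0.001]
contact_force: [0.3, 0.9, -0.4]
opening: 0.599
[ 0.50031421 -0.09458876  0.16601922] [ 0.25854207  0.90006541 -0.39852812]
```

View pics/w20.png

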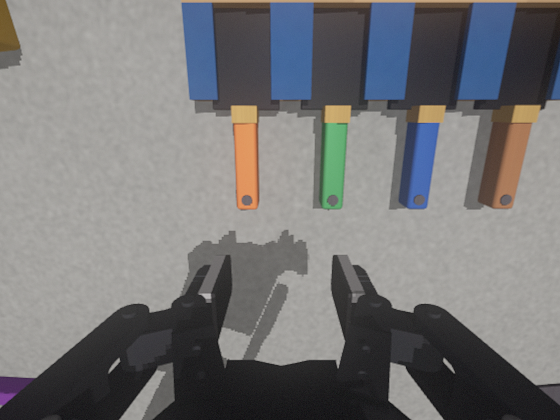

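View pics/side20.png

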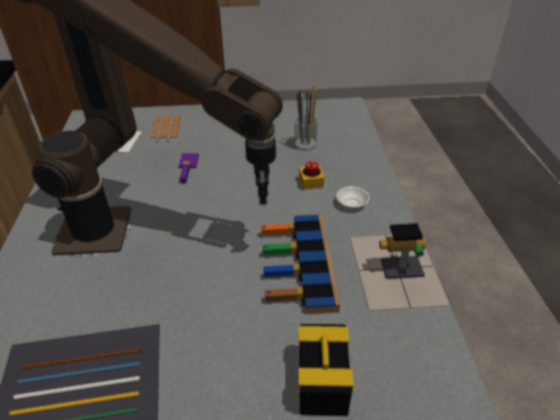

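```bash
python3 - <<'E'
from ins import *
im=cv2.imread("pics/w20.png"); st=readout.get_state()
c=cv2.resize(im[80:130,180:560],None,fx=2,fy=3,interpolation=cv2.INTER_NEAREST); cv2.imwrite("pics/c20.png",c)
v=im.max(2)
for col in [222,265,312,358,402,450,490]:
    e=[r for r in range(95,120) if v[r,col]<70]; 
    if e: print(col,e[-1],back([col,e[-1]+1],.020,"wrist",st).round(4))
# expected: home blade rear corner
for y in [-.0625,-.1425,-.2225,-.3025]:
    print(proj([[.580,y+.025,.020],[.580,y-.025,.020],[.588,y,.032],[.490,y,.036]],"wrist",st).round(1).tolist())
E
```

```text
358 109 [[ 0.5779 -0.1601  0.02  ]]
402 109 [[ 0.5779 -0.1993  0.02  ]]
450 109 [[ 0.5778 -0.2421  0.02  ]]
490 108 [[ 0.5787 -0.2775  0.02  ]]
[[220.5, 107.6], [276.7, 107.6], [246.8, 97.4], [250.0, 209.4]]
[[310.4, 107.5], [366.6, 107.5], [341.5, 97.3], [336.1, 209.3]]
[[400.3, 107.5], [456.5, 107.4], [436.3, 97.2], [422.3, 209.3]]
[[490.3, 107.4], [546.5, 107.4], [531.2, 97.2], [508.5, 209.3]]
```

View pics/c20.png

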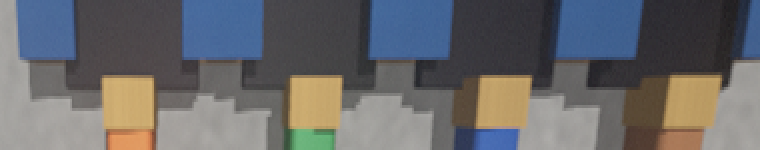

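All four blade rear edges measure x ≈ 0.578–0.580, against 0.580 expected when home. Now the mushroom.

```bash
python3 -m crank '-45 -18 0 0 0 0; -45 -20 0 0 0 0; -45 -20 0 0 0 0; -45 -20 0 0 0 0; -45 -20 0 0 0 0' 1 30
python3 -m crank '-45 -20 -10 0 0 0; 0 0 -10 0 0 -0.175; 0 0 0 0 0 -0.175; 0 0 0 0 0 -0.175; 0 0 0 0 0 -0.175'
python3 -m crank '0 0 0 0 0 -0.175; 0 0 0 0 0 0; 0 0 0 0 0 0'
python3 - <<'E'
from h import *
im,st=shot("wrist","w21.png")
for r in optics.recognise("wrist","stop_top")[:2]:
    px=np.array(r["xy"])*[560,420]; print(r["p"],px,back(px,.07,"wrist",st))
hsv=cv2.cvtColor(im,cv2.COLOR_RGB2HSV)
m=(((hsv[...,0]<8)|(hsv[...,0]>172))&(hsv[...,1]>140)&(hsv[...,2]>60)).astype(np.uint8)
n,l,s,c=cv2.connectedComponentsWithStats(m); k=1+np.argmax(s[1:,4]); print(s[k],c[k])
cnt,_=cv2.findContours((l==k).astype(np.uint8),cv2.RETR_EXTERNAL,cv2.CHAIN_APPROX_NONE)
el=cv2.fitEllipse(cv2.convexHull(max(cnt,key=len))); print(el,back(el[0],.075,"wrist",st),back(c[k],.075,"wrist",st))
m=((abs(hsv[...,0].astype(int)-25)<6)&(hsv[...,1]>140)&(hsv[...,2]>100)).astype(np.uint8)
n,l,s,c=cv2.connectedComponentsWithStats(m); k=1+np.argmax(s[1:,4]); p=np.argwhere(l==k)[:,::-1]
print(cv2.minAreaRect((back(p,.045,"wrist",st)[:,:2]*1000).astype(np.float32)))
E
python3 go.py 0.6635 0.177 0.12 -40
```

```text
time: 50.32
eef_pos: [0.5978, 0.1342, 0.1628]
tcp_rot: [0.707, -0.707, -0.0, 0.0]
contact_force: [0.2, -0.5, -0.3]
opening: 1.0
time: 50.95
eef_pos: [0.6172, 0.1778, 0.1826]
tcp_rot: [0.908, -0.419, -0.001, 0.0]
contact_force: [0.1, -0.1, -0.1]
opening: 1.001
time: 51.32
eef_pos: [0.6175, 0.1772, 0.183]
tcp_rot: [0.94, -0.342, -0.0, 0.0]
contact_force: [0.6, -0.1, -0.3]
opening: 1.001
0.84 [321.216 171.906] [[0.66102724 0.17939819 0.07      ]]
0.33 [445.928 397.614] [[ 0.61300464 -0.1046596   0.07      ]]
[ 298  143   52   53 1947] [323.33384694 168.69851053]
((323.276123046875, 168.8916778564453), (52.18399429321289, 52.34249496459961), 170.60240173339844) [[0.66396539 0.1814329  0.075     ]] [[0.66410003 0.18152961 0.075     ]]
((663.479248046875, 180.19725036621094), (67.58154296875, 67.61661529541016), 5.7029900550842285)
t 51.42 pos [0.6176 0.1769 0.1833] q [0.12 0.26 1.7  0.   1.18 0.82] F [-0.2 -0.7  0.8] open 0.997
d_tool(now) mm [ 35.1 -29.5  63.2] turn [0.    0.    0.001] d in target frame [ 35.1 -29.5  63.3]
```

View pics/w21.png

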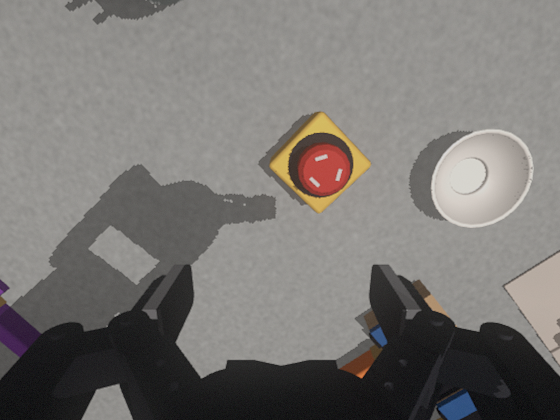

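```bash
python3 -m crank '16 -16 0 0 0 0; 17 -16 0 0 0 0; 0 0 30 0 0 0; 0 0 35 0 0 0; 0 0 0 0 0 0'
python3 -m crank '0 0 0 0 0 0'
python3 -c "
from h import *
shot('wrist','w22.png')"
python3 go.py 0.6635 0.180 0.046 -40
```

```text
time: 52.05
eef_pos: [0.661, 0.1798, 0.1142]
tcp_rot: [0.94, -0.341, -0.004, 0.002]
contact_force: [-0.2, 1.0, -0.5]
opening: 1.003
time: 52.18
eef_pos: [0.6643, 0.1802, 0.1197]
tcp_rot: [0.94, -0.341, 0.001, -0.0]
contact_force: [-0.3, -0.6, -0.5]
opening: 1.001
t 52.23 pos [0.6648 0.1803 0.1206] q [0.12 0.41 1.62 0.   1.1  0.81] F [-0.4  0.7  0.7] open 1.001
d_tool(now) mm [-1.   1.2 74.6] turn [-0.002 -0.002  0.002] d in target frame [-0.8  1.1 74.6]
```

View pics/w22.png

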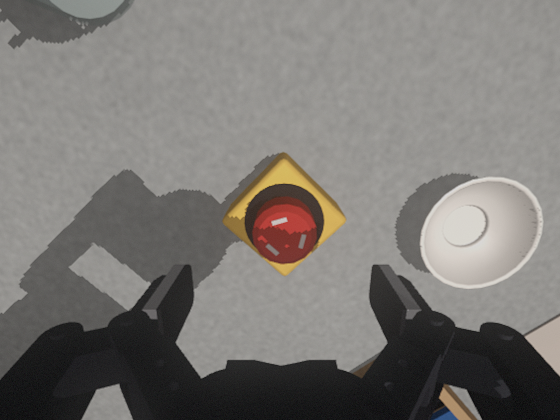

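```bash
python3 -m crank '0.5 0.5 25 0 0 0; 0 0 25 0 0 0; 0 0 10 0 0 0; 0 0 0 0 0 0; 0 0 0 0 0 0'
python3 -c "
from h import *
shot('wrist','w23.png')"
python3 go.py 0.664 0.180 0.046 -40
```

```text
time: 52.85
eef_pos: [0.6649, 0.1796, 0.0604]
tcp_rot: [0.94, -0.341, 0.001, -0.001]
contact_force: [-0.6, -0.2, 0.6]
opening: 1.002
t 52.9 pos [0.6648 0.1795 0.0603] q [ 0.12  0.49  1.65 -0.    1.01  0.81] F [-0.2  0.  -0.1] open 1.001
d_tool(now) mm [-1.   0.2 14.3] turn [-0.002 -0.002  0.002] d in target frame [-1.   0.2 14.3]
```

View pics/w23.png

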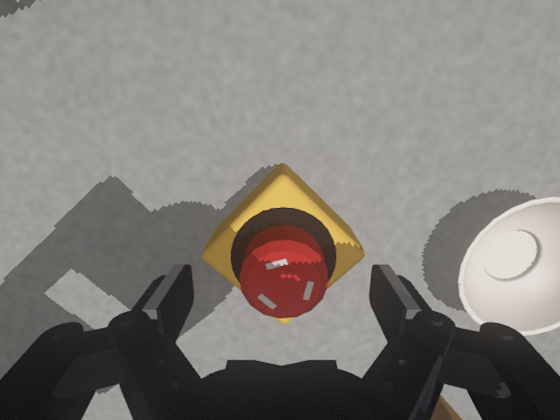

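```bash
python3 -m crank '0.5 0 8 0 0 0; 0 0 5.5 0 0 0; 0 0 0 0 0 0; 0 0 0 0 0 0'
python3 -m crank '0 0 0 0 0 0; 0 0 0 0 0 0; 0 0 0 0 0 0; 0 0 0 0 0 0; 0 0 0 0 0 0' -1 30
python3 -c "
from h import *
shot('wrist','w24.png')"
python3 go.py 0.664 0.180 0.046 -40
```

```text
time: 53.4
eef_pos: [0.664, 0.179, 0.0448]
tcp_rot: [0.94, -0.341, -0.0, 0.0]
contact_force: [-0.6, 0.5, 0.6]
opening: 0.999
time: 54.02
eef_pos: [0.6652, 0.1784, 0.0458]
tcp_rot: [0.94, -0.341, 0.001, -0.0]
contact_force: [2.5, -3.2, 1.8]
opening: 0.499
t 54.08 pos [0.6652 0.1784 0.0458] q [ 0.12  0.51  1.65 -0.    0.98  0.81] F [ 3.5 -4.8  2.5] open 0.502
d_tool(now) mm [-1.9 -0.5 -0.2] turn [-0.001 -0.003  0.002] d in target frame [-1.9 -0.5 -0.2]
```

View pics/w24.png

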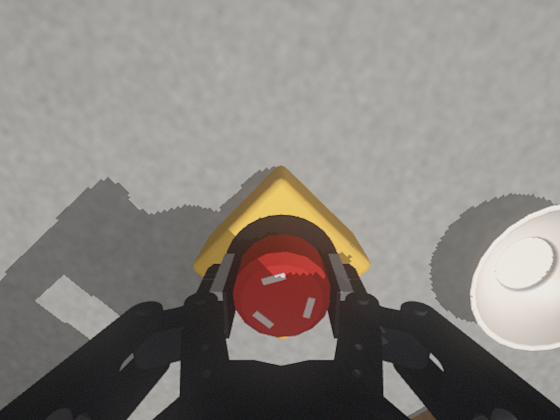

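```bash
python3 -m crank '0 0 -0.8 0 0 0.1; 0 0 -1.1 0 0 0.15; 0 0 -1.1 0 0 0.15; 0 0 -1.1 0 0 0.15; 0 0 0 0 0 0'
python3 go.py 0.664 0.180 0.046 -100
```

```text
time: 54.7
eef_pos: [0.6654, 0.1781, 0.05]
tcp_rot: [0.812, -0.584, 0.002, -0.0]
contact_force: [3.6, -4.8, 2.4]
opening: 0.5
t 54.7 pos [0.6654 0.1781 0.05  ] q [ 0.12  0.5   1.65 -0.    0.99  1.36] F [ 3.6 -4.8  2.4] open 0.5
d_tool(now) mm [-2.2  0.7  4. ] turn [-0.003 -0.002  0.499] d in target frame [-1.6  1.7  4. ]
```

```bash
python3 -m crank '0 0 -1.1 0 0 0.15; 0 0 -1.1 0 0 0.15; 0 0 -1.1 0 0 0.15; 0 0 -0.4 0 0 0.05; 0 0 0 0 0 0'
python3 go.py 0.664 0.180 0.046 -100
python3 -c "
from h import *
shot('wrist','w25.png');print(readout.get_state()['wrist_torque'])"
```

```text
time: 55.32
eef_pos: [0.6654, 0.1778, 0.0538]
tcp_rot: [-0.643, 0.766, -0.002, 0.001]
contact_force: [3.2, -5.0, 3.1]
opening: 0.502
t 55.33 pos [0.6654 0.1778 0.0538] q [ 0.11  0.49  1.65 -0.    1.    1.86] F [ 3.2 -5.   3.1] open 0.502
d_tool(now) mm [-1.9  1.8  7.8] turn [-0.003 -0.001 -0.001] d in target frame [-1.9  1.8  7.8]
[-0.96160027 -0.54540388 -0.01458758]
```

View pics/w25.png

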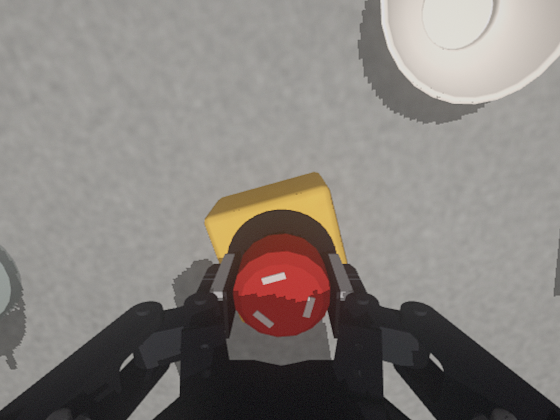

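The head turned with the hand: its marks stayed put in the hand's view. A little extra, to be sure of reaching the end stop.

```bash
python3 -m crank '0 0 -0.5 0 0 0.05; 0 0 -0.3 0 0 0.05; 0 0 0 0 0 0'
python3 -c "
from h import *
shot('wrist','w26.png');print(readout.get_state()['wrist_torque'])"
python3 go.py 0.664 0.180 0.046 -100
```

```text
time: 55.75
eef_pos: [0.6654, 0.1778, 0.0542]
tcp_rot: [-0.606, 0.796, -0.002, 0.0]
contact_force: [4.5, -4.9, 0.2]
opening: 0.499
[-0.91693855 -0.69108809  1.03848449]
t 55.8 pos [0.6654 0.1778 0.0542] q [ 0.12  0.49  1.65 -0.    1.    1.96] F [ 4.1 -6.4  1.3] open 0.497
d_tool(now) mm [-1.8  2.   8.2] turn [-0.004 -0.003 -0.095] d in target frame [-1.9  1.7  8.2]
```

View pics/w26.png

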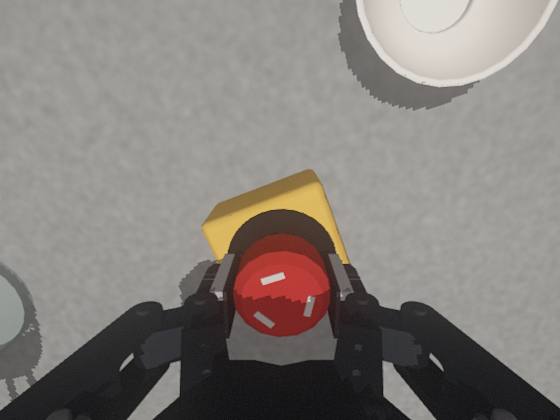

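The torque jumped to 1.04 N m, so it is at the end stop. Release, rise and look.

```bash
python3 -m crank '0 0 0 0 0 0; 0 0 0 0 0 0; 0 0 0 0 0 0; 0 0 0 0 0 0' 1
python3 -m crank '0 0 -20 0 0 0; 0 0 -40 0 0 0; 0 0 -50 0 0 0; 0 0 -20 0 0 0; 0 0 0 0 0 0'
python3 -m crank '0 50 0 0 0 0; 0 50 0 0 0 0; 0 50 0 0 0 0; 0 0 0 0 0 0; 0 0 0 0 0 0'
python3 - <<'E'
from h import *
im,st=shot("wrist","w27.png");shot("side","side27.png");shot("top","top27.png")
print(st)
E
```

```text
time: 56.3
eef_pos: [0.6637, 0.1794, 0.0533]
tcp_rot: [-0.603, 0.797, 0.0, -0.0]
contact_force: [-0.6, -0.0, 0.5]
opening: 1.001
time: 56.92
eef_pos: [0.6652, 0.1792, 0.1864]
tcp_rot: [-0.603, 0.797, -0.001, 0.002]
contact_force: [0.7, 1.2, -1.1]
opening: 1.003
time: 57.55
eef_pos: [0.5194, 0.2196, 0.1822]
tcp_rot: [-0.604, 0.797, 0.0, -0.001]
contact_force: [-0.3, 0.0, -0.2]
opening: 1.001
{'time': 57.55, 'qpos': array([ 2.20295350e-01,  9.01252380e-02,  1.89639532e+00, -2.57748926e-04,
        1.15681841e+00,  2.06615694e+00]), 'dq': array([-0.01504553,  0.01076394, -0.03691141,  0.00017269,  0.00238865,
       -0.00075111]), 'joint_efforts': array([ 5.16574625e-01, -3.16231692e+01, -2.70131940e+01,  1.60213007e-02,
        4.54884069e-02,  5.05479020e-04]), 'eef_pos': array([0.51940875, 0.21964953, 0.18215148]), 'tcp_rot': array([-6.03526997e-01,  7.97342077e-01,  2.54739363e-04, -8.43459122e-04]), 'contact_force': array([-0.25715708,  0.01033184, -0.23152385]), 'wrist_torque': array([-0.00931404, -0.04271725,  0.02060941]), 'opening': 1.0010515186691056}
```

View pics/w27.png

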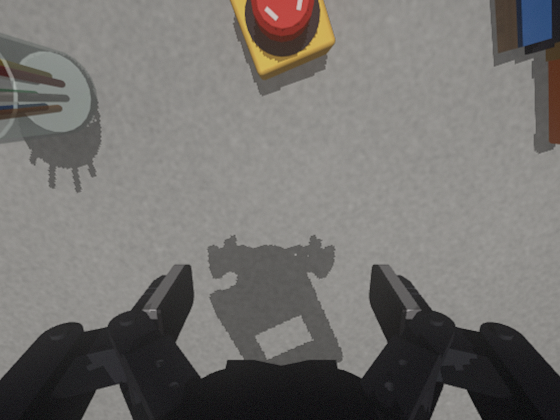

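View pics/top27.png

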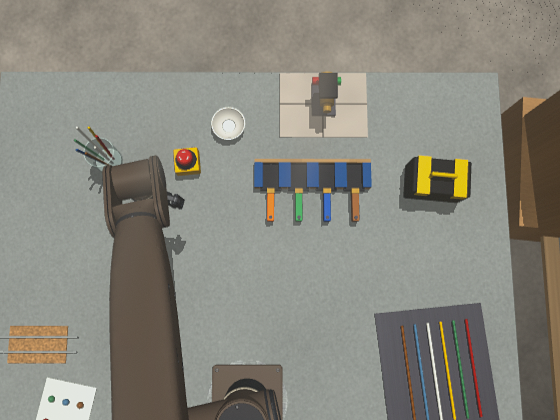

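View pics/side27.png

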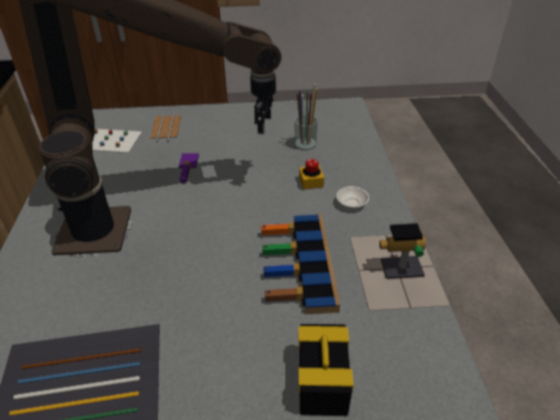

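```bash
python3 - <<'E'
from h import *
ts=[]
for f in ["side1","side20","side27"]:
    im=cv2.imread(f"pics/{f}.png"); c=im[145:200,285:340]; ts.append(cv2.resize(c,None,fx=4.5,fy=4.5,interpolation=cv2.INTER_CUBIC))
    h=cv2.cvtColor(c,cv2.COLOR_BGR2HSV); m=((h[...,0]<8)|(h[...,0]>172))&(h[...,1]>120)&(h[...,2]>50); p=np.argwhere(m); print(f,len(p),p.mean(0),p.min(0),p.max(0))
cv2.imwrite("pics/cmp.png",np.hstack(ts))
t=[]
for f in ["top0","top20","top27"]:
    im=cv2.imread(f"pics/{f}.png"); t.append(cv2.resize(im[140:180,165:210],None,fx=5.5,fy=5.5,interpolation=cv2.INTER_CUBIC))
cv2.imwrite("pics/cmpt.png",np.hstack(t))
im=cv2.imread("pics/top27.png"); cv2.imwrite("pics/rack27.png",cv2.resize(im[150:230,245:380],None,fx=5,fy=5,interpolation=cv2.INTER_CUBIC))
E
```

```text
side1 130 [20.         26.75384615] [14 21] [26 33]
side20 134 [22.17164179 26.7238806 ] [16 21] [28 33]
side27 129 [20.06976744 26.84496124] [14 21] [26 33]
```

View pics/cmp.png

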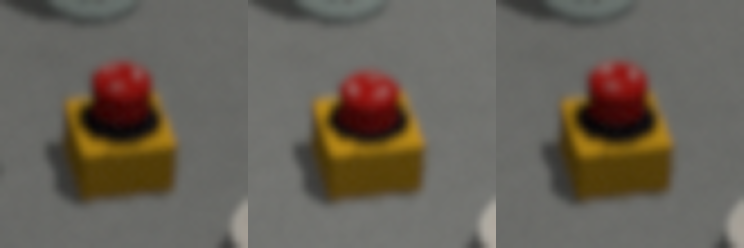

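View pics/rack27.png

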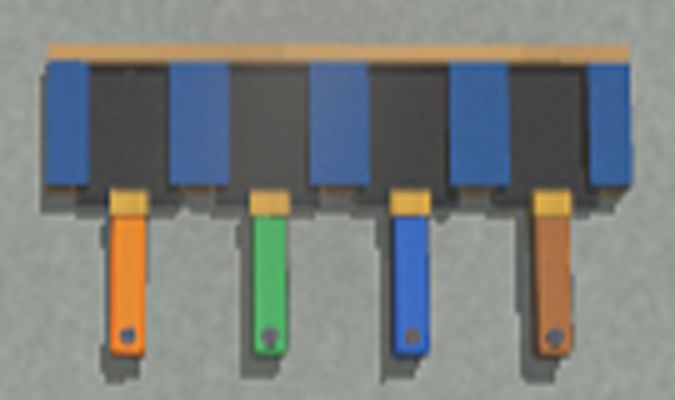

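View pics/cmpt.png

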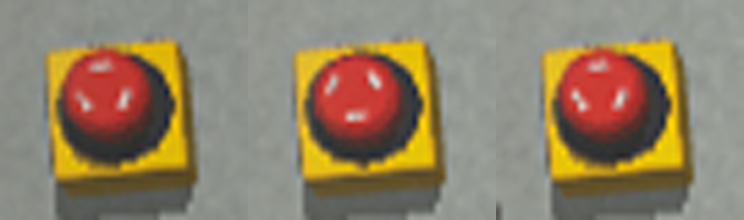

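The mushroom is back up: the side-view row is 20.07, against 20.00 at the start and 22.17 when latched, and its marks match the start. All four paddles are seated in line, and the hand is clear. Handing in.

```bash
python3 -c "
from plant import ctrl
print(ctrl.sign_off())"
```

```text
the job is handed in; nothing more can be done
None
```

The job is handed in, at about 58 s of the 210 s allowed; `sign_off` gave no verdict.

**What I did:** I pressed the mushroom onto its end stop. At 24 N it no longer moved, and its marks had turned about 60°. With it latched, I slid all four paddles home, each pushed against the back wall with 10–17 N:

| Bay | Paddle |
|---|---|
| 0 | wood |
| 1 | blue |
| 2 | green |
| 3 | orange |

I then turned the mushroom clockwise until the torque jumped at its end stop, released it and moved the hand clear. The purple look-alike was not handled.

**Last checks:**
- **Mushroom:** in the side view it is at row 20.07, against 20.00 at the start and 22.17 when latched. Its marks are back where they began.
- **Paddles:** blue, wood and the right-hand corner of green measured x = 0.578–0.579 at the blade's rear edge, against 0.580 expected when home. For orange the edge reading failed, so it rests on the pictures, where it sits level with the others, and on its contact stop. All four look in line with their bays.
- **Bystanders:** the dish and tool case look unmoved in the last top view. The arm half hides the jar there, but it stands in place in the side view.

**Disagreements along the way:**
- One blade-corner fit failed on shading, so I went by the picture.
- The wrist and top cameras differed by 2–5 mm in y on the left side. I used the wrist values, and the grips confirmed them.
- I re-gripped the wood paddle once because the first grip was too high.

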